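Latch the test fixture and hold the ignition key at start

TASK

Function-test the ignition lock of the black carrier in the bench fixture: first turn the turnbutton a quarter clockwise, across the hold-down frame, so that the frame is secured. Then take the key with the square head from the rack, leaving the round-headed one in its place, and push it into the lock, rocking it where the stiff pins hold it up, until its collar sits on the lock. Turn it a quarter clockwise to its stop and, as the lock springs back, finish while still holding the key turned.

Things in the scene. Friction and masses are not known exactly. Their poses are not given: they have to be found in the camera images.
- turnbutton_grip (a point): Turnbutton on a post at the middle of the fixture's near side: black thumb rib 12 mm thick (x), 40 long (y), 31 tall, centred on the vertical pivot, over a 16 mm wide steel wing whose free end points to y. Point on the pivot, 95 mm above the bench, 10 mm below the rib's top, 21 above the wing; turns with it. z up; pinch along x. Frame bar's top beside it: 66 mm above the bench.
- turnbutton (a joint): Angle of the turnbutton, rad: near 0 open (wing along the outside of the frame's front bar), 1.57 = turned clockwise seen from above to its stop, wing across the bar. Stays where it is left; friction about 0.05 Nm.
- frame (a joint): Hinged aluminium hold-down frame round the black carrier, hinged at the fixture's far side, already lying down: 0 = down, grows as it is lifted, rad.
- lock_face (a point): Centre of the ignition lock's face: round steel plug in a dark ring (41 mm outside, 22 mm opening, 2 mm proud) on the black carrier's upright barrel, 98 mm above the bench. z up; y = keyway's long direction while unturned, x its short one; axes fixed to the fixture, not the plug. Keyway 13 x 5.5 mm, 37 deep, 3 mm bevelled mouth; two spring pins inside press on the key's edges.
- lock_plug (a joint): Angle of the plug, rad: 0 at rest, 1.57 = a quarter clockwise seen from above, at its stop (start). A spring turns it back with 0.04 Nm at rest, 0.11 Nm at the stop. The key has about 0.1 rad of play, so it turns a little more than the plug. Turn it only once the key is fully home.
- key_grip (a point): The right key, blade down in the grey rack: centre of its square black head, 10 mm thick (x, pinch here), 34 wide (y), 40 tall (z up). Under it a steel collar (19 mm round flange), 10 tall, then a flat blade 4.5 thick (x), 12 wide (y), 35 long, waisted, tapered tip, same both ways round; tip 65 mm below this point. In the rack: 72 mm above the bench, rack top at 42 mm, blade 35 deep in it. 40 g.
- key_seat (a point): On the same key's axis at the underside of the collar, 30 mm below key_grip, where the blade begins; same axes. Fully home, this point lies on lock_face. Over the last 10 mm or so the pins resist a straight push with roughly 8 to 16 N, much less while the key is rocked about 3 degrees either way about its own axis.
- round_key_grip (a point): The other key, to be left alone, 100 mm away at the other end of the same rack (which end varies): centre of its round black head, 34 mm in diameter, 10 mm thick, on a round shank.
Things that resemble listed ones, but are neither listed nor needed, are in the scene too. Leave any pink or yellow look-alike of the part that bears key_grip alone.

How it is judged:
By the outcome, as a careful person would: the job done as asked, in the order asked, and still so for the second after the job is handed in, while the arm keeps its last pose, push and grip.
It also fails if it takes over 64 s, if anything falls off the work surface, if the arm or the gripper's body presses on something with over 40 N, if the wrist force passes 120 N, or if a joint passes its speed limit or range.

ROBOT

A 6-joint arm with a two-finger parallel gripper is mounted at the origin on the work surface. World frame = base frame: x ahead of the robot, y to its left, z up, the work surface at z = 0. Lengths are in mm, angles in rad, forces in N, time in s.
With the tool pointing down it reaches from about 275 to 750 mm from the base axis. Payload 10.2 kg.
Tool frame: the origin (TCP) lies at the very end of the fingers, on their centre line; the grasp point (between the pads) lies 19 mm behind it (ctrl.pinch_z is the distance from the TCP to the grasp point, in mm); y points along the fingers, z is the direction in which the jaws open and shut, and the axes are right-handed (so a half turn about y gives the same grasp; the last joint's range is limited). The gripper opens to 85 mm and grips with 20 to 120 N. Pads are 22 mm wide; open, the fingers measure 114 mm over their backs; the gripper's body (76 mm by 85 mm) begins 54 mm behind the grasp point. The pads swing forward as they close: fully open they stand 13 mm farther back than shut.
Start: joints at [-1.469, 0.313, 1.498, -0, 1.331, -0.223], TCP at [167.525, -497.56, 198.594] pointing down, gripper open.
Joint ranges: [-2.94, 2.94], [-0.97, 2.17], [0.19, 2.56], [-1.23, 4.37], [0.02, 3.11], [-2.88, 2.88]. Speed limits (rad/s): [2.39, 2.39, 3.01, 3.14, 3.14, 3.14].

INTERFACE

Orientations are given as a unit quaternion [w, x, y, z].
In Python, from rig import sense, eyes, ctrl gives the robot as it stands. The module is installed in compiled form; this text tells all that it offers.
- The arm moves only by the shell command python3 -m handwheel 'ROWS' [FORCE]. ROWS is JSON, a list of rows, each an object of numbers: "grip": the finger opening in mm, from 0 to 85.4; "tx", "ty", "tz": the shift along the tool's x, y, z in mm; "wx", "wy", "wz": the turn, a rotation vector about the tool's x, y, z in rad. In form: [{"grip": .., "tx": .., "ty": .., "tz": .., "wx": .., "wy": .., "wz": ..}, ...]. A call has 1 to 10 rows; each row shifts and turns the commanded pose from where the row before left it, along the tool's axes as they then stand; what a row does not reach is not made up. A row lasts 1/12 s, in which the tool goes at most 41.7 mm and 7.16 degrees, less where a joint would pass 70% of its speed; a pose out of reach is approached as far as the arm can. A call is refused whole if a number of a shift passes 41.7 or a number of a turn 0.125, either way. A call with a gripper value outside its range is refused whole. The fingers move at their own pace and stop on an object; FORCE is the grip in N (left out, the last holds). Time passes only in rows, so rows that do not move let the fingers close. It gives the time, the measured TCP pose, the force and the opening at its end, in the units of the state.
- sense(): the state, without advancing time (a new reading comes with each control period).
- eyes.capture(name): name is "scene" or "top" or "wrist"; returns a dict with "pixels" (420x560x3 uint8, red, green, blue), "mtx" (3x3 intrinsics, pixels), "dist" ([k1, k2, p1, p2, k3] as OpenCV has them; the pictures are not rectified), "R" (3x3) and "t" (3): a world point X has camera coordinates R X + t. Camera axes: x right, y down, z forward; pixel columns grow to the right and rows downward; lengths in mm; the calibration is good to about 2 mm. A picture is of the moment at which its call begins. There is no depth.
- ctrl.finish_job(): hands the job in, once; it reports no verdict.
The state is a dict: "time_s": time; "joints": joint angles; "dq": joint speeds; "tau": joint torques, N m; "eef_pos": TCP position; "ee_rot": TCP orientation; "force": force on the tool from outside, world axes, zero at the start; "wrist_torque": the same for the moment, N m; "grip_width": opening from 0.0 (shut) to 1.0 (fully open).
Only numpy, scipy, OpenCV 4.12 (cv2) and the standard library are available. Lean on these libraries where they do the work, as an engineer would, in place of code of your own. Each camera call takes 0.05 s, during which the arm holds its last target.

## Working session

There is one attempt and no reset: what is moved stays moved. The work goes in short steps, Python scripts to look and compute and a shell command to move; the robot and the scene stay as the last step left them, time stands still between calls to the robot, and variables do not carry over. Pictures are saved under pics/ and viewed, and the job is handed in when it is done.

```bash
mkdir -p pics; cat > h.py <<'E'
from rig import sense, eyes, ctrl
import numpy as np, cv2
def cap(n,f):
    c=eyes.capture(n); cv2.imwrite('pics/'+f+'.png',cv2.cvtColor(c['pixels'],cv2.COLOR_RGB2BGR))
    np.savez('pics/'+f+'.npz',**{k:np.array(v) for k,v in c.items()}); return c
def load(f): return dict(np.load('pics/'+f+'.npz'))
def ray(c,uv):
    p=cv2.undistortPoints(np.array([[uv]],float),np.array(c['mtx'],float),np.array(c['dist'],float))[0,0]
    R=np.array(c['R']);t=np.array(c['t']).ravel()
    d=R.T@np.array([p[0],p[1],1]); return -R.T@t, d/np.linalg.norm(d)
def onz(c,uv,z):
    o,d=ray(c,uv); return o+d*(z-o[2])/d[2]
def tri(obs):
    A=np.zeros((3,3));b=np.zeros(3);L=[]
    for c,uv in obs:
        o,d=ray(c,uv);P=np.eye(3)-np.outer(d,d);A+=P;b+=P@o;L.append((o,d))
    X=np.linalg.solve(A,b); return X,[np.linalg.norm(np.cross(X-o,d)) for o,d in L]
def proj(c,X):
    return cv2.projectPoints(np.array([X],float),cv2.Rodrigues(np.array(c['R'],float))[0],np.array(c['t'],float),np.array(c['mtx'],float),np.array(c['dist'],float))[0].ravel()
E
python3 - <<'E'
from h import *
for n in("scene","top","wrist"):
    c=cap(n,n+'0'); o,_=ray(c,(280,210)); print(n,o,np.array(c['mtx'])[0,0])
print(sense())
E
```

```text
scene [ 970.15581673 -619.68543892 1021.77224038] 419.30999472577474
top [ 367.29237424  -23.04080044 1277.5094256 ] 411.9342374429597
wrist [ 240.42226628 -473.13286176  373.32740322] 366.22857539273565
{'time_s': 0.15, 'joints': array([-1.46939523e+00,  3.13319125e-01,  1.49822357e+00, -4.05408964e-05,
        1.33099551e+00, -2.23396317e-01]), 'dq': array([ 0.00126341, -0.00268603, -0.00212073, -0.00031605,  0.0001251 ,
        0.00117396]), 'tau': array([ 2.04286647e-03, -4.12368143e+01, -2.59796870e+01, -6.36879827e-05,
        3.23171786e-03,  4.28132516e-07]), 'eef_pos': array([ 167.49364362, -497.34178355,  198.18243445]), 'ee_rot': array([ 0.11433897, -0.11432601,  0.69813677, -0.69746771]), 'force': array([-0.30854034, -0.53389641,  0.32988009]), 'wrist_torque': array([0.01809316, 0.0161805 , 0.01752909]), 'grip_width': 0.9969682257062911}
```

View pics/scene0.png

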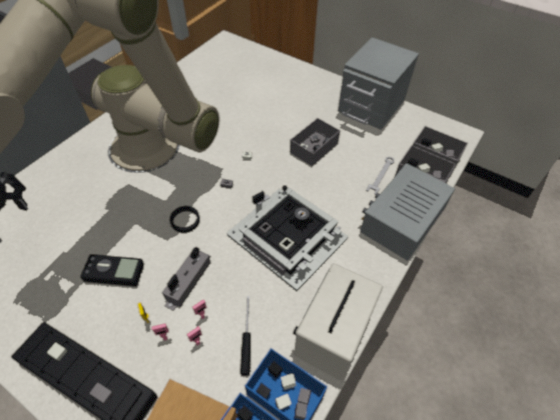

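View pics/top0.png

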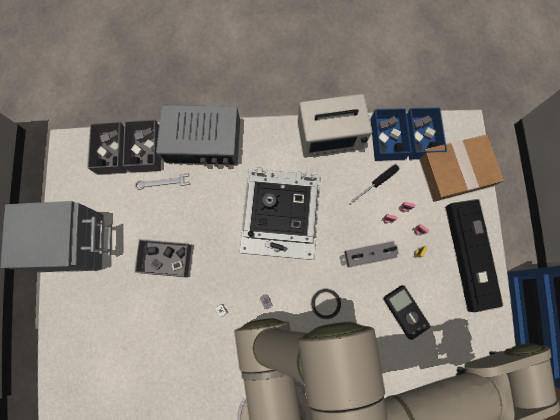

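View pics/wrist0.png

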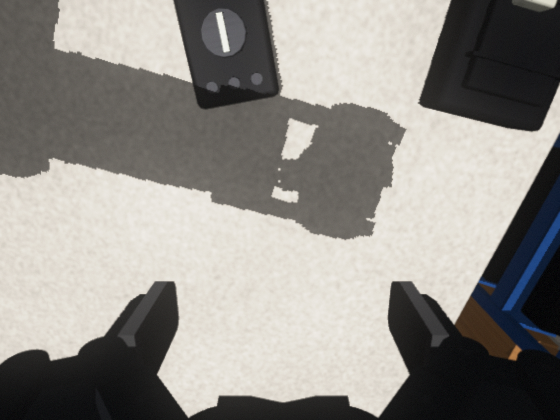

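The scene view shows the fixture near (290,230) and the rack near (187,275). In the top view they are near (280,215) and (370,253). I'll enlarge both.

```bash
python3 - <<'E'
from h import *
t=cv2.imread('pics/top0.png');s=cv2.imread('pics/scene0.png')
cv2.imwrite('pics/t1.png',cv2.resize(t[160:280,230:410],None,fx=4.4,fy=4.4,interpolation=cv2.INTER_CUBIC))
cv2.imwrite('pics/s1.png',cv2.resize(s[170:310,155:355],None,fx=4,fy=4,interpolation=cv2.INTER_CUBIC))
c=load('top0')
for uv,z in [((277,246),95),((269,200),98),((349,258),72),((389,249),72)]: print(uv,onz(c,uv,z))
E
```

```text
(277, 246) [500.78050633 -20.94219241  95.        ]
(269, 200) [636.87101095  -3.73034278  98.        ]
(349, 258) [ 457.74047308 -229.91610375   72.        ]
(389, 249) [ 477.86353133 -351.00105843   72.        ]
```

View pics/t1.png

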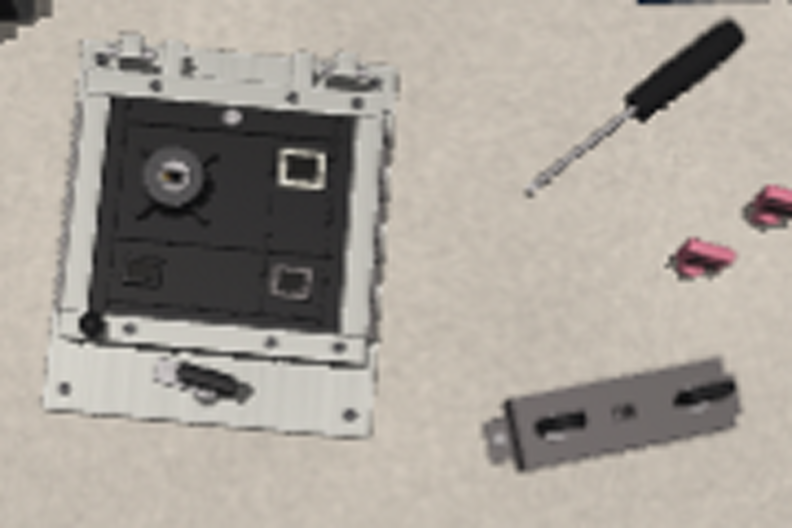

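View pics/s1.png

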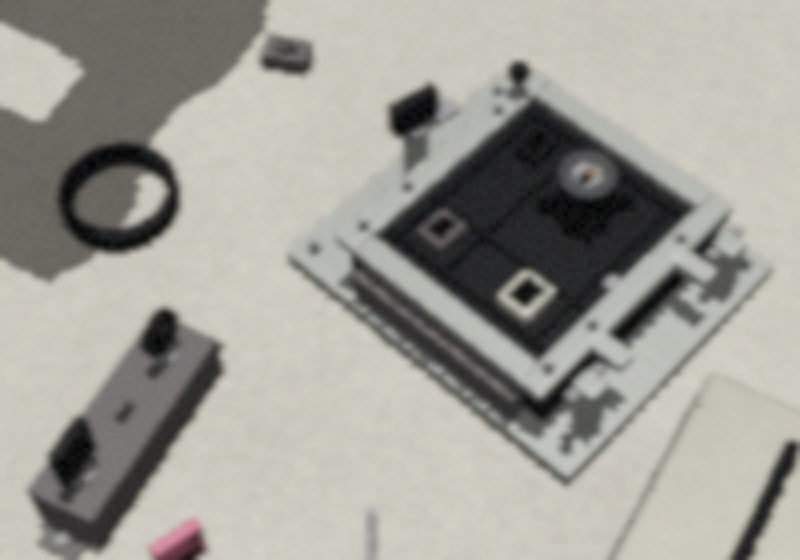

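```bash
cat >> h.py <<'E'
from scipy.spatial.transform import Rotation as Rn
def Rt(s=None):
    s=s or sense(); q=s['ee_rot']; return Rn.from_quat([q[1],q[2],q[3],q[0]])
def go(p,zdir_yaw=None):
    """p target TCP; zdir_yaw: desired world yaw (deg) of jaw axis (tool z), mod 180. prints tool shift (in current axes), then turn"""
    s=sense();R=Rt(s).as_matrix();d=R.T@(np.array(p)-s['eef_pos'])
    print('tcp',s['eef_pos'].round(1),'shift tool',d.round(1))
    cur=np.degrees(np.arctan2(R[1,2],R[0,2]));print('jaw yaw',cur.round(2),'tool y',R[:,1].round(3),'j6',s['joints'][5].round(3))
    if zdir_yaw is not None:
        dy=(zdir_yaw-cur+90)%180-90; print('world yaw turn',dy.round(2),'deg -> wy',np.radians(-dy).round(4))
def st():
    s=sense();print('t',round(s['time_s'],2),'tcp',s['eef_pos'].round(1),'F',s['force'].round(1),'T',s['wrist_torque'].round(3),'g',round(s['grip_width']*85.4,1),'j',s['joints'].round(3))
E
python3 - <<'E'
from h import *
R=Rt().as_matrix();print(R.round(3))
c=load('wrist0');o,d=ray(c,(280,210));s=sense()
print('cam in tool',(R.T@(o-s['eef_pos'])).round(1),'axis',(R.T@d).round(3))
print((R.T@np.array(c['R']).T).round(3))
go([430,-260,260],-90)
E
```

```text
[[-0.948 -0.     0.319]
 [-0.319  0.001 -0.948]
 [-0.    -1.    -0.001]]
cam in tool [ -76.9 -175.1    0.2] axis [ 0.295  0.956 -0.009]
[[ 0.001  0.952  0.305]
 [ 0.001 -0.305  0.952]
 [ 1.    -0.    -0.001]]
tcp [ 167.5 -497.3  198.2] shift tool [-324.5  -61.6 -141.2]
jaw yaw -71.39 tool y [-0.     0.001 -1.   ] j6 -0.223
world yaw turn -18.61 deg -> wy 0.3248
```

```bash
python3 - <<'E'
from h import *
go([430,-190,250],-71)
E
```

```text
tcp [ 167.5 -497.3  198.2] shift tool [-346.9  -51.6 -207.5]
jaw yaw -71.39 tool y [-0.     0.001 -1.   ] j6 -0.223
world yaw turn 0.39 deg -> wy -0.0068
```

```bash
python3 -m handwheel '[{"tx":-34.7,"ty":-5.2,"tz":-20.7},{"tx":-34.7,"ty":-5.2,"tz":-20.7},{"tx":-34.7,"ty":-5.2,"tz":-20.7},{"tx":-34.7,"ty":-5.2,"tz":-20.7},{"tx":-34.7,"ty":-5.2,"tz":-20.7},{"tx":-34.7,"ty":-5.2,"tz":-20.7},{"tx":-34.7,"ty":-5.2,"tz":-20.7},{"tx":-34.7,"ty":-5.2,"tz":-20.7},{"tx":-34.7,"ty":-5.2,"tz":-20.7},{"tx":-34.7,"ty":-5.2,"tz":-20.7}]'
python3 - <<'E'
from h import *
cap('wrist','w1'); cap('top','top1'); cap('scene','scene1'); st()
E
```

```text
t 0.3 tcp [ 167.5 -497.5  198.4] F [ 0.3 -0.6 -0.5] T [-0.001  0.043  0.04 ] g 85.2 j [-1.469  0.313  1.498 -0.     1.331 -0.223]invalid input
```

View pics/w1.png

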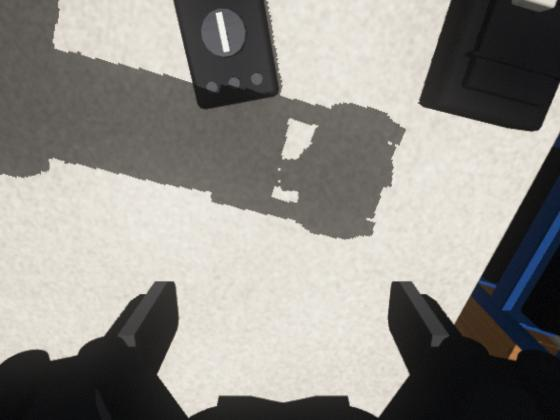

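The row was refused, so the view is unchanged. I'll give every key in each row.

```bash
python3 -m handwheel '[{"grip":85,"tx":-34.7,"ty":-5.2,"tz":-20.7,"wx":0,"wy":0,"wz":0},{"grip":85,"tx":-34.7,"ty":-5.2,"tz":-20.7,"wx":0,"wy":0,"wz":0},{"grip":85,"tx":-34.7,"ty":-5.2,"tz":-20.7,"wx":0,"wy":0,"wz":0},{"grip":85,"tx":-34.7,"ty":-5.2,"tz":-20.7,"wx":0,"wy":0,"wz":0},{"grip":85,"tx":-34.7,"ty":-5.2,"tz":-20.7,"wx":0,"wy":0,"wz":0},{"grip":85,"tx":-34.7,"ty":-5.2,"tz":-20.7,"wx":0,"wy":0,"wz":0},{"grip":85,"tx":-34.7,"ty":-5.2,"tz":-20.7,"wx":0,"wy":0,"wz":0},{"grip":85,"tx":-34.7,"ty":-5.2,"tz":-20.7,"wx":0,"wy":0,"wz":0},{"grip":85,"tx":-34.7,"ty":-5.2,"tz":-20.7,"wx":0,"wy":0,"wz":0},{"grip":85,"tx":-34.7,"ty":-5.2,"tz":-20.7,"wx":0,"wy":0,"wz":0}]'
python3 - <<'E'
from h import *
st()
cap('wrist','w1')
E
```

```text
time_s: 1.13
eef_pos: [431.2, -188.8, 251.0]
ee_rot: [-0.114, 0.114, -0.698, 0.698]
force: [0.4, -1.6, 0.1]
grip_width: 0.997
t 1.13 tcp [ 431.2 -188.8  251. ] F [ 0.4 -1.6  0.1] T [-0.019 -0.031 -0.033] g 85.1 j [-0.662  0.156  1.559 -0.     1.426  0.584]
```

View pics/w1.png

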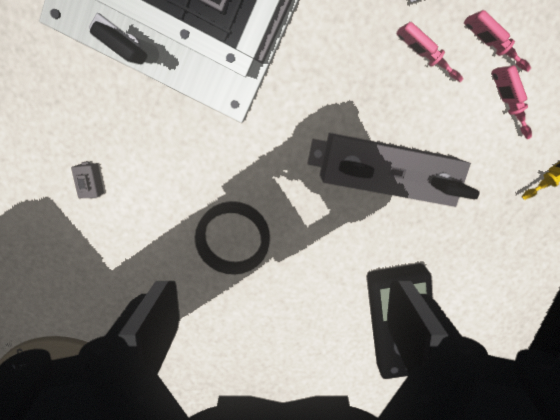

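```bash
python3 - <<'E'
from h import *
go([510,-50,200],0)
E
```

```text
tcp [ 434.8 -184.   252. ] shift tool [-114.4   52.4 -102.4]
jaw yaw -71.1 tool y [ 0.003  0.001 -1.   ] j6 0.589
world yaw turn 71.1 deg -> wy -1.2409
```

```bash
python3 -m handwheel '[{"grip":85,"tx":-28.6,"ty":13.1,"tz":-25.6,"wx":0,"wy":0,"wz":0},{"grip":85,"tx":-28.6,"ty":13.1,"tz":-25.6,"wx":0,"wy":0,"wz":0},{"grip":85,"tx":-28.6,"ty":13.1,"tz":-25.6,"wx":0,"wy":0,"wz":0},{"grip":85,"tx":-28.6,"ty":13.1,"tz":-25.6,"wx":0,"wy":0,"wz":0},{"grip":85,"tx":0,"ty":0,"tz":0,"wx":0,"wy":0,"wz":0},{"grip":85,"tx":0,"ty":0,"tz":0,"wx":0,"wy":0,"wz":0}]'
python3 - <<'E'
from h import *
st()
cap('wrist','w2');cap('top','top2');cap('scene','scene2')
E
```

```text
time_s: 1.68
eef_pos: [506.1, -55.6, 197.4]
ee_rot: [0.115, -0.116, 0.698, -0.697]
force: [-1.1, -0.7, 0.4]
grip_width: 0.997
t 1.68 tcp [506.1 -55.6 197.4] F [-1.1 -0.7  0.4] T [-0.016 -0.054 -0.024] g 85.1 j [-0.34   0.28   1.545 -0.     1.318  0.903]
```

View pics/w2.png

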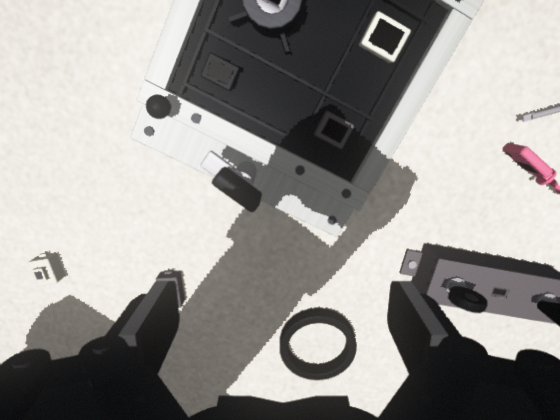

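View pics/scene2.png

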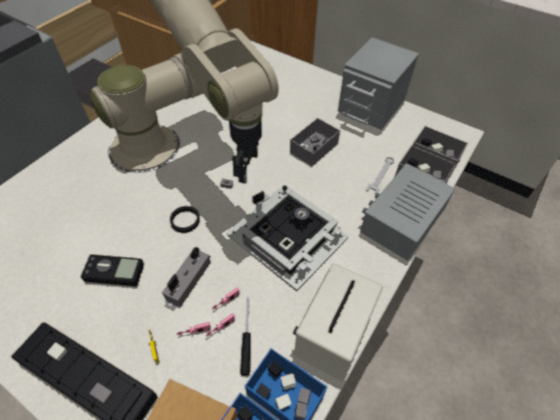

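The wrist view now shows the turnbutton rib near (237,187), with the wing behind it near (225,165). The lock is near (270,5). I'll zoom in.

```bash
python3 - <<'E'
from h import *
a=cv2.imread('pics/w2.png');b=cv2.imread('pics/w1.png')
A=cv2.resize(a[130:230,180:300],None,fx=5,fy=5,interpolation=cv2.INTER_CUBIC)
B=cv2.resize(b[0:100,60:200],None,fx=5,fy=5,interpolation=cv2.INTER_CUBIC)
cv2.imwrite('pics/a.png',A);cv2.imwrite('pics/b.png',B)
E
```

```text
(no output)
```

View pics/a.png

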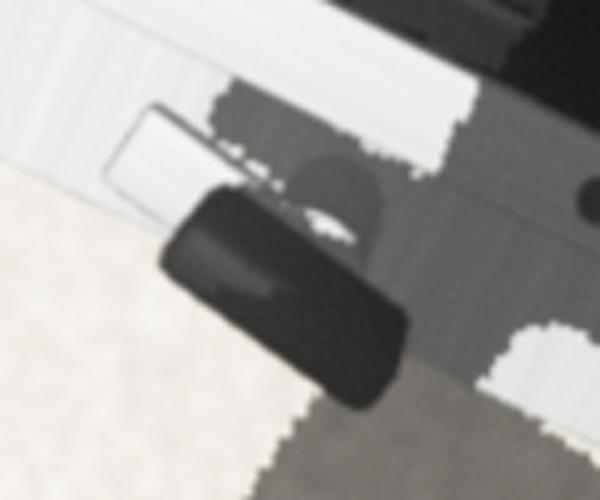

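View pics/b.png

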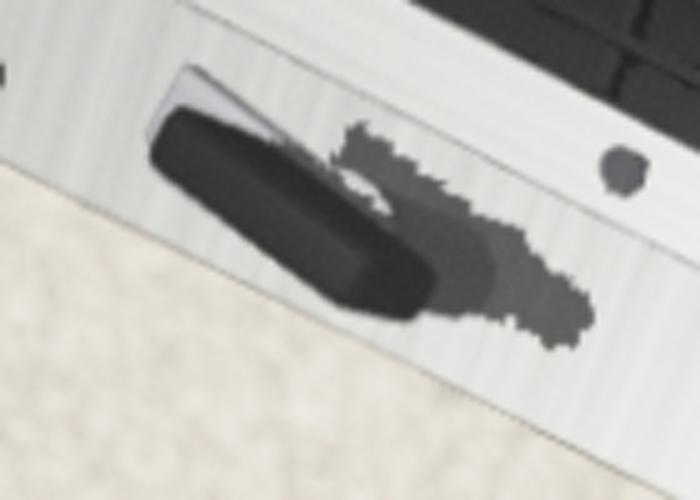

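```bash
python3 - <<'E'
from h import *
w1=load('w1');w2=load('w2')
# lower-edge mid of top, two views; ends
e1=[(90,31.5),(129,61)]; e2=[(212.4,182.6),(251,211.8)]
P=[]
for a,b in zip(e1,e2):
    X,r=tri([(w1,a),(w2,b)]);print('tri',X.round(1),np.round(r,2)); print('onz105',onz(w1,a,105).round(1),onz(w2,b,105).round(1)); 
A=onz(w2,e2[0],105);B=onz(w2,e2[1],105);d=(B-A)[:2];print(np.linalg.norm(d),'yaw of rib',np.degrees(np.arctan2(d[1],d[0])))
n=np.array([-d[1],d[0]])/np.linalg.norm(d); n=n if n[0]>0 else -n
print('centre',(A[:2]+B[:2])/2+6*n)
A=onz(w1,e1[0],105);B=onz(w1,e1[1],105);d=(B-A)[:2];print(np.linalg.norm(d),'yaw of rib',np.degrees(np.arctan2(d[1],d[0])))
print('centre w1',(A[:2]+B[:2])/2+6*n)
# wing end corners at z~74
for uv in[(180+155/5,130+103/5),(180+103/5,130+172/5)]: print('wing',onz(w2,uv,74).round(1))
E
```

```text
tri [ 5.033e+02 -3.000e-01  1.030e+02] [0.14 0.14]
onz105 [503.2  -1.2 105. ] [504.   -0.6 105. ]
tri [490.9 -34.8 103. ] [0.2 0.2]
onz105 [491.1 -35.8 105. ] [491.4 -34.7 105. ]
36.373370162854435 yaw of rib -110.21801650557596
centre [503.30569774 -19.71063639]
36.62687937536021 yaw of rib -109.1632005122932
centre w1 [502.78899824 -20.55833863]
wing [520.5  11.1  74. ]
wing [506.9  16.3  74. ]
```

```bash
python3 -m handwheel '[{"grip":60,"tx":0,"ty":0,"tz":0,"wx":0,"wy":-0.125,"wz":0},{"grip":60,"tx":0,"ty":0,"tz":0,"wx":0,"wy":-0.125,"wz":0},{"grip":60,"tx":0,"ty":0,"tz":0,"wx":0,"wy":-0.125,"wz":0},{"grip":60,"tx":0,"ty":0,"tz":0,"wx":0,"wy":-0.125,"wz":0},{"grip":60,"tx":0,"ty":0,"tz":0,"wx":0,"wy":-0.125,"wz":0},{"grip":60,"tx":0,"ty":0,"tz":0,"wx":0,"wy":-0.125,"wz":0},{"grip":60,"tx":0,"ty":0,"tz":0,"wx":0,"wy":-0.125,"wz":0},{"grip":60,"tx":0,"ty":0,"tz":0,"wx":0,"wy":-0.02,"wz":0},{"grip":60,"tx":0,"ty":0,"tz":0,"wx":0,"wy":0,"wz":0},{"grip":60,"tx":0,"ty":0,"tz":0,"wx":0,"wy":0,"wz":0}]'
python3 - <<'E'
from h import *
cap('wrist','w3'); st(); go([503,-20,78],-20)
E
```

```text
time_s: 2.67
eef_pos: [506.0, -57.8, 198.5]
ee_rot: [-0.404, 0.404, -0.58, 0.581]
force: [0.6, -0.3, -0.2]
grip_width: 0.699
t 2.72 tcp [506.  -57.6 198.4] F [ 0.5 -0.3  0.6] T [-0.036 -0.006  0.003] g 59.8 j [-0.344  0.278  1.545 -0.     1.318  0.011]
tcp [506.  -57.6 198.4] shift tool [-34.2 120.4 -15.9]
jaw yaw -20.32 tool y [ 0. -0. -1.] j6 0.011
world yaw turn 0.32 deg -> wy -0.0056
```

View pics/w3.png

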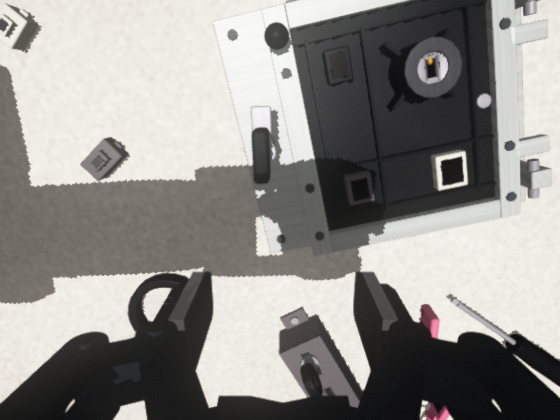

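The rib stands vertical in this view at about (261,155), so it lines up with the jaws. The lock is at (432,67), the frame bar runs along x≈290, and the knob is at (276,37).

```bash
python3 - <<'E'
from h import *
c=load('w3');w2=load('w2');
print(proj(c,[503,-20,105]),proj(c,[503,-20,78]))
a=cv2.imread('pics/w3.png')
cv2.imwrite('pics/a.png',cv2.resize(a[90:200,220:330],None,fx=5,fy=5,interpolation=cv2.INTER_CUBIC))
cv2.imwrite('pics/b.png',cv2.resize(a[20:120,380:490],None,fx=6,fy=6,interpolation=cv2.INTER_CUBIC))
E
```

```text
[262.36407724 158.1482694 ] [264.13397362 152.80974066]
```

View pics/a.png

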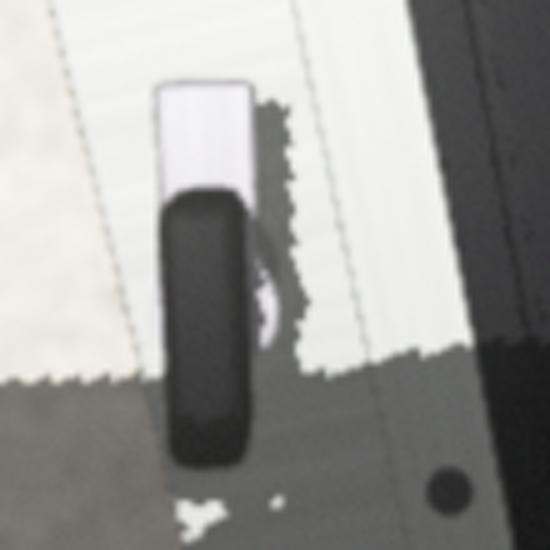

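View pics/b.png

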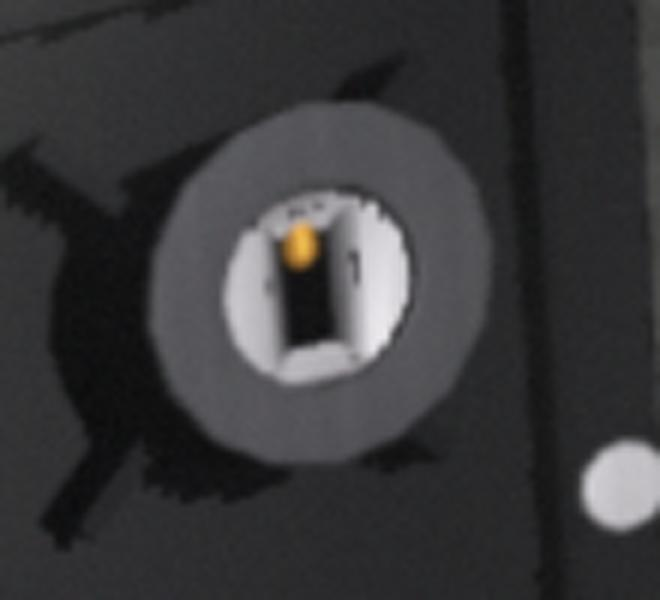

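```bash
python3 -m handwheel '[{"grip":60,"tx":-17.3,"ty":0,"tz":-8,"wx":0,"wy":0,"wz":0},{"grip":60,"tx":-17,"ty":0,"tz":-8,"wx":0,"wy":0,"wz":0},{"grip":60,"tx":0,"ty":30,"tz":0,"wx":0,"wy":0,"wz":0},{"grip":60,"tx":0,"ty":30,"tz":0,"wx":0,"wy":0,"wz":0},{"grip":60,"tx":0,"ty":30,"tz":0,"wx":0,"wy":0,"wz":0},{"grip":60,"tx":0,"ty":15,"tz":0,"wx":0,"wy":0,"wz":0},{"grip":60,"tx":0,"ty":15,"tz":0,"wx":0,"wy":0,"wz":0},{"grip":60,"tx":0,"ty":0,"tz":0,"wx":0,"wy":0,"wz":0}]' 40
python3 - <<'E'
from h import *
st(); go([503,-20,78],-20)
E
```

```text
time_s: 3.38
eef_pos: [501.3, -19.1, 75.7]
ee_rot: [0.403, -0.405, 0.581, -0.579]
force: [-0.2, -0.3, -0.3]
grip_width: 0.704
t 3.38 tcp [501.3 -19.1  75.7] F [-0.2 -0.3 -0.3] T [ 0.041  0.03  -0.01 ] g 60.1 j [-0.272  0.401  1.722  0.     1.024  0.081]
tcp [501.3 -19.1  75.7] shift tool [ 0.2 -2.3  1.9]
jaw yaw -20.24 tool y [-0.005  0.001 -1.   ] j6 0.081
world yaw turn 0.24 deg -> wy -0.0042
```

```bash
python3 -m handwheel '[{"grip":5,"tx":0,"ty":-1,"tz":1.5,"wx":0,"wy":0,"wz":0},{"grip":5,"tx":0,"ty":0,"tz":0,"wx":0,"wy":0,"wz":0},{"grip":5,"tx":0,"ty":0,"tz":0,"wx":0,"wy":0,"wz":0},{"grip":5,"tx":0,"ty":0,"tz":0,"wx":0,"wy":0,"wz":0},{"grip":5,"tx":0,"ty":0,"tz":0,"wx":0,"wy":0,"wz":0},{"grip":5,"tx":0,"ty":0,"tz":0,"wx":0,"wy":0,"wz":0}]' 40
python3 - <<'E'
from h import *
st(); cap('wrist','w4')
E
```

```text
time_s: 3.88
eef_pos: [504.4, -19.9, 79.6]
ee_rot: [-0.405, 0.405, -0.579, 0.58]
force: [0.6, 0.5, -0.1]
grip_width: 0.061
t 3.88 tcp [504.4 -19.9  79.6] F [ 0.6  0.5 -0.1] T [-0.018  0.034  0.002] g 5.2 j [-0.272  0.399  1.713  0.     1.029  0.079]
```

View pics/w4.png

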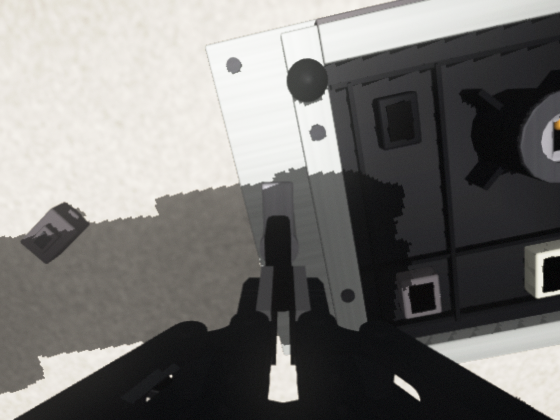

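```bash
python3 - <<'E'
from h import *
c=load('w4')
s=sense();R=Rt(s).as_matrix();p=s['eef_pos']
for k in(0,19): print(proj(c,p-k*R[:,1]))
print(proj(c,[503,-20,105]),proj(c,[503,-20,95]))
a=cv2.imread('pics/w4.png')
cv2.imwrite('pics/a.png',cv2.resize(np.clip(a[170:350,200:360].astype(float)*2,0,255).astype(np.uint8),None,fx=3.3,fy=3.3,interpolation=cv2.INTER_CUBIC))
E
```

```text
[284.59974397 252.70979331]
[284.79231533 269.05363366]
[282.19436544 276.52330483] [282.21489469 266.80710719]
```

View pics/a.png

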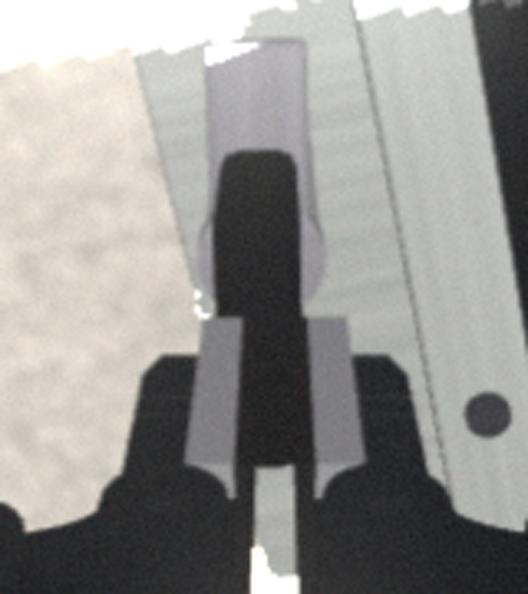

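The pads stand on both sides of the rib. The opening reads 5.2, so I'll command 0 to see whether the rib really stops the fingers.

```bash
python3 -m handwheel '[{"grip":0,"tx":0,"ty":0,"tz":0,"wx":0,"wy":0,"wz":0},{"grip":0,"tx":0,"ty":0,"tz":0,"wx":0,"wy":0,"wz":0},{"grip":0,"tx":0,"ty":0,"tz":0,"wx":0,"wy":0,"wz":0}]' 40
python3 - <<'E'
from h import *
st(); cap('wrist','w5')
a=cv2.imread('pics/w5.png')
cv2.imwrite('pics/a.png',cv2.resize(np.clip(a[170:350,200:360].astype(float)*2,0,255).astype(np.uint8),None,fx=3.3,fy=3.3,interpolation=cv2.INTER_CUBIC))
E
```

```text
time_s: 4.18
eef_pos: [504.2, -19.9, 79.2]
ee_rot: [0.405, -0.405, 0.58, -0.58]
force: [0.1, -0.5, 0.7]
grip_width: -0.0
t 4.18 tcp [504.2 -19.9  79.2] F [ 0.1 -0.5  0.7] T [-0.009  0.059  0.003] g -0.0 j [-0.272  0.399  1.713  0.     1.029  0.079]
```

View pics/a.png

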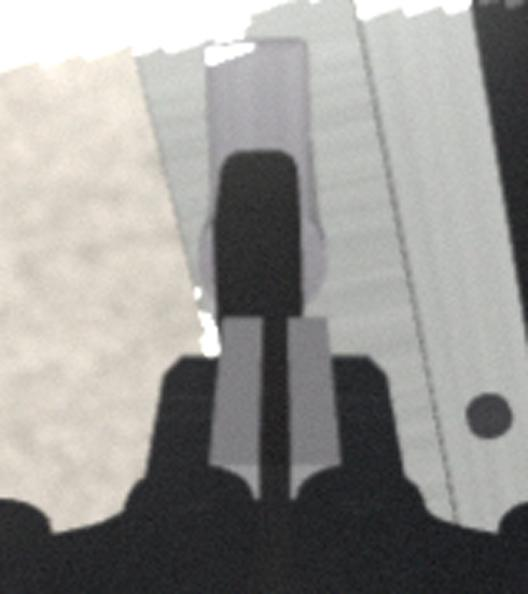

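```bash
python3 - <<'E'
from h import *
c=load('w5'); s=sense();R=Rt(s).as_matrix();p=s['eef_pos']
o,_=ray(c,(280,210)); print('cam',o, (R.T@(o-p)).round(1))
for x in(-11,0,11):
  for k in(0,10,19,30,40,54): print(x,k,proj(c,p+R@np.array([x,-k,0])).round(1))
for zz in (105,74): print(zz,[proj(c,np.array([503,-20,zz])+R@np.array([x,0,0])).round(1) for x in(-20,20)])
E
```

```text
cam [529.93054452  52.92736236 254.41480709] [ -77.2 -175.2   -0.9]
-11 0 [284.7 233. ]
-11 10 [284.8 240.3]
-11 19 [284.9 247.5]
-11 30 [285.1 257.5]
-11 40 [285.2 267.7]
-11 54 [285.5 284.5]
0 0 [284.7 252.8]
0 10 [284.8 261. ]
0 19 [284.9 269.1]
0 30 [285.1 280.3]
0 40 [285.2 291.7]
0 54 [285.4 310.3]
11 0 [284.7 271.9]
11 10 [284.8 280.9]
11 19 [284.9 289.9]
11 30 [285.  302.1]
11 40 [285.2 314.6]
11 54 [285.4 334.9]
105 [array([282.4, 235.7]), array([282.5, 315.1])]
74 [array([282.5, 214. ]), array([282.6, 283.2])]
```

View pics/w5.png

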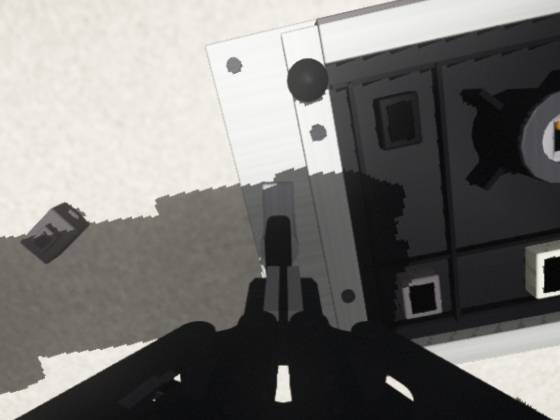

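```bash
python3 - <<'E'
from h import *
c=cap('scene','scene5');cap('top','top5')
s=sense();R=Rt(s).as_matrix();p=s['eef_pos']
print([proj(c,p+R@np.array([0,-k,0])).round(1) for k in (0,19,40,73)])
print([proj(c,[503,-20,z]).round(1) for z in (74,105)])
a=cv2.imread('pics/scene5.png')
cv2.imwrite('pics/a.png',cv2.resize(a[130:250,190:330],None,fx=5,fy=5,interpolation=cv2.INTER_CUBIC))
E
```

```text
[array([258.7, 200.2]), array([258.5, 196. ]), array([258.2, 191.2]), array([257.9, 183.5])]
[array([258.3, 201.1]), array([258. , 194.3])]
```

View pics/a.png

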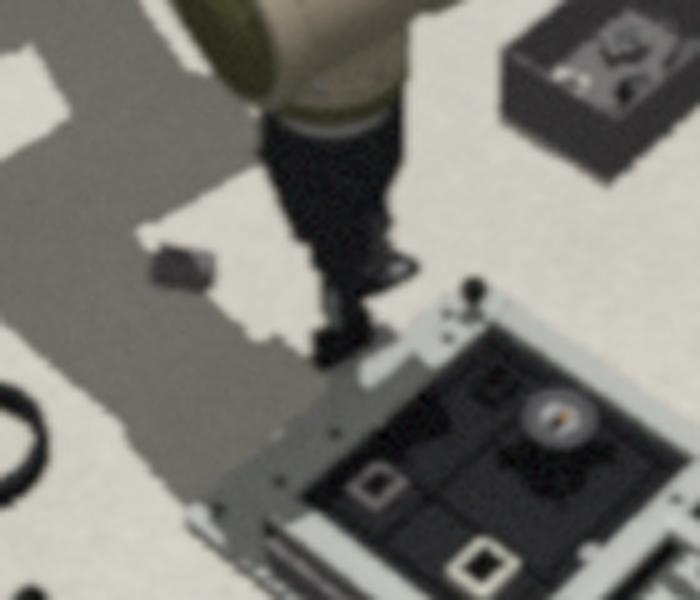

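```bash
python3 - <<'E'
from h import *
print(ctrl.pinch_z,[x for x in dir(ctrl) if x[0]!='_'])
E
```

```text
18.700000000000003 ['PlanningError', 'finish_job', 'pinch_z']
```

The wrist and scene views agree: the closed fingertips are above the rib, so they end roughly 30 mm behind the nominal TCP. I'll open and lower step by step, checking force and picture.

```bash
python3 -m handwheel '[{"grip":45,"tx":0,"ty":0,"tz":0,"wx":0,"wy":0,"wz":0},{"grip":45,"tx":0,"ty":0,"tz":0,"wx":0,"wy":0,"wz":0},{"grip":45,"tx":0,"ty":0,"tz":0,"wx":0,"wy":0,"wz":0},{"grip":45,"tx":0,"ty":5,"tz":0,"wx":0,"wy":0,"wz":0},{"grip":45,"tx":0,"ty":5,"tz":0,"wx":0,"wy":0,"wz":0},{"grip":45,"tx":0,"ty":0,"tz":0,"wx":0,"wy":0,"wz":0}]' 40
python3 - <<'E'
from h import *
st(); cap('wrist','w6')
a=cv2.imread('pics/w6.png')
cv2.imwrite('pics/a.png',cv2.resize(np.clip(a[150:390,160:400].astype(float)*2,0,255).astype(np.uint8),None,fx=2.4,fy=2.4,interpolation=cv2.INTER_CUBIC))
E
```

```text
time_s: 4.83
eef_pos: [503.6, -19.7, 68.0]
ee_rot: [0.405, -0.405, 0.58, -0.579]
force: [-0.6, -0.2, -0.1]
grip_width: 0.525
t 4.83 tcp [503.6 -19.7  68. ] F [-0.6 -0.2 -0.1] T [0.037 0.021 0.018] g 44.9 j [-0.272  0.415  1.724  0.     1.004  0.079]
```

View pics/a.png

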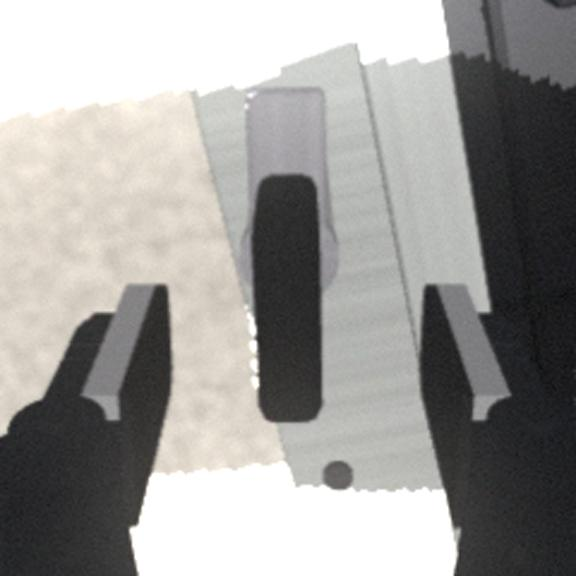

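```bash
python3 -m handwheel '[{"grip":45,"tx":0,"ty":5,"tz":0,"wx":0,"wy":0,"wz":0},{"grip":30,"tx":0,"ty":5,"tz":0,"wx":0,"wy":0,"wz":0},{"grip":20,"tx":0,"ty":0,"tz":0,"wx":0,"wy":0,"wz":0},{"grip":0,"tx":0,"ty":0,"tz":0,"wx":0,"wy":0,"wz":0},{"grip":0,"tx":0,"ty":0,"tz":0,"wx":0,"wy":0,"wz":0},{"grip":0,"tx":0,"ty":0,"tz":0,"wx":0,"wy":0,"wz":0},{"grip":0,"tx":0,"ty":0,"tz":0,"wx":0,"wy":0,"wz":0}]' 40
python3 - <<'E'
from h import *
st(); cap('wrist','w7')
a=cv2.imread('pics/w7.png')
cv2.imwrite('pics/a.png',cv2.resize(np.clip(a[150:390,160:400].astype(float)*2,0,255).astype(np.uint8),None,fx=2.4,fy=2.4,interpolation=cv2.INTER_CUBIC))
E
```

```text
time_s: 5.47
eef_pos: [502.5, -19.2, 58.7]
ee_rot: [0.404, -0.406, 0.581, -0.578]
force: [-7.3, 2.8, 1.6]
grip_width: 0.128
t 5.47 tcp [502.5 -19.2  58.7] F [-7.3  2.8  1.6] T [ 0.377  1.12  -0.009] g 10.9 j [-0.272  0.428  1.734  0.     0.984  0.079]
```

View pics/a.png

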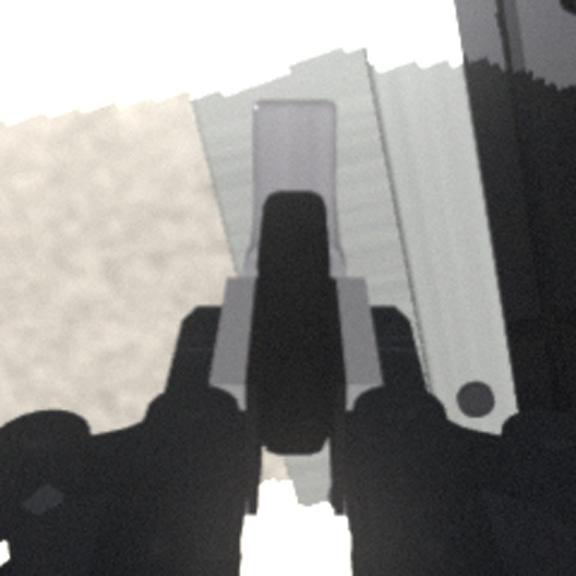

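The rib is now held between the pads at 10.9 mm opening. Next is the clockwise turn (positive wy).

```bash
python3 -m handwheel '[{"grip":0,"tx":0,"ty":0,"tz":-1,"wx":0,"wy":0.06,"wz":0},{"grip":0,"tx":0,"ty":0,"tz":0,"wx":0,"wy":0.12,"wz":0},{"grip":0,"tx":0,"ty":0,"tz":0,"wx":0,"wy":0.12,"wz":0},{"grip":0,"tx":0,"ty":0,"tz":0,"wx":0,"wy":0.12,"wz":0},{"grip":0,"tx":0,"ty":0,"tz":0,"wx":0,"wy":0.12,"wz":0},{"grip":0,"tx":0,"ty":0,"tz":0,"wx":0,"wy":0.12,"wz":0},{"grip":0,"tx":0,"ty":0,"tz":0,"wx":0,"wy":0.12,"wz":0},{"grip":0,"tx":0,"ty":0,"tz":0,"wx":0,"wy":0.12,"wz":0},{"grip":0,"tx":0,"ty":0,"tz":0,"wx":0,"wy":0.12,"wz":0},{"grip":0,"tx":0,"ty":0,"tz":0,"wx":0,"wy":0.12,"wz":0}]'
python3 - <<'E'
from h import *
st(); go([503,-20,58],-90); cap('wrist','w8')
E
```

```text
time_s: 6.35
eef_pos: [502.0, -18.8, 58.8]
ee_rot: [0.025, -0.027, 0.707, -0.706]
force: [-4.4, 3.5, 0.5]
grip_width: 0.127
t 6.35 tcp [502.  -18.8  58.8] F [-4.4  3.5  0.5] T [0.467 0.752 0.055] g 10.9 j [-0.271  0.427  1.736  0.     0.982  1.225]
tcp [502.  -18.8  58.8] shift tool [-0.9  0.8  1.2]
jaw yaw -85.75 tool y [-0.003  0.001 -1.   ] j6 1.225
world yaw turn -4.25 deg -> wy 0.0742
```

View pics/w8.png

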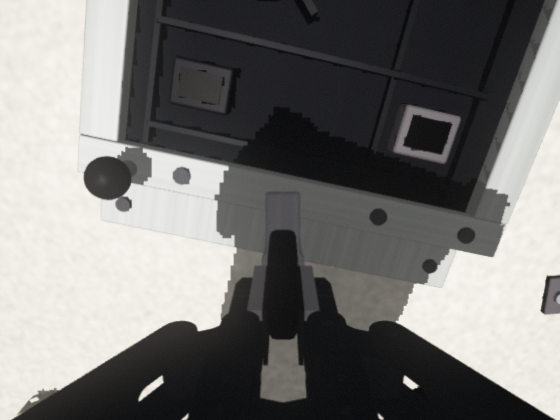

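The wing now lies over the front bar at (283,200), still about 10° short of square. I'll carry on to the stop and watch the torque.

```bash
python3 -m handwheel '[{"grip":0,"tx":0,"ty":0,"tz":0,"wx":0,"wy":0.06,"wz":0},{"grip":0,"tx":0,"ty":0,"tz":0,"wx":0,"wy":0.06,"wz":0},{"grip":0,"tx":0,"ty":0,"tz":0,"wx":0,"wy":0.03,"wz":0},{"grip":0,"tx":0,"ty":0,"tz":0,"wx":0,"wy":0,"wz":0}]'
python3 - <<'E'
from h import *
st(); go([503,-20,58],-90)
E
python3 -m handwheel '[{"grip":0,"tx":0,"ty":0,"tz":0,"wx":0,"wy":0.03,"wz":0},{"grip":0,"tx":0,"ty":0,"tz":0,"wx":0,"wy":0.03,"wz":0},{"grip":0,"tx":0,"ty":0,"tz":0,"wx":0,"wy":0,"wz":0}]'
python3 - <<'E'
from h import *
st(); go([503,-20,58],-90); cap('wrist','w9')
E
```

```text
time_s: 6.73
eef_pos: [502.1, -18.8, 58.8]
ee_rot: [-0.026, 0.024, 0.707, -0.706]
force: [-4.3, 3.5, 0.0]
grip_width: 0.126
t 6.73 tcp [502.1 -18.8  58.8] F [-4.3  3.5  0. ] T [ 0.465  0.724 -0.039] g 10.8 j [-2.710e-01  4.260e-01  1.736e+00  1.000e-03  9.830e-01  1.371e+00]
tcp [502.1 -18.8  58.8] shift tool [-1.   0.8  1.1]
jaw yaw -94.11 tool y [-0.003  0.001 -1.   ] j6 1.371
world yaw turn 4.11 deg -> wy -0.0717
time_s: 6.98
eef_pos: [502.0, -18.7, 58.8]
ee_rot: [-0.048, 0.045, 0.706, -0.705]
force: [-5.4, 4.1, 0.7]
grip_width: 0.129
t 6.98 tcp [502.  -18.7  58.8] F [-5.4  4.1  0.7] T [ 0.541  0.753 -0.082] g 11.0 j [-2.710e-01  4.260e-01  1.736e+00  1.000e-03  9.830e-01  1.431e+00]
tcp [502.  -18.7  58.8] shift tool [-1.1  0.8  1.1]
jaw yaw -97.53 tool y [-0.003  0.002 -1.   ] j6 1.431
world yaw turn 7.53 deg -> wy -0.1315
```

View pics/w9.png

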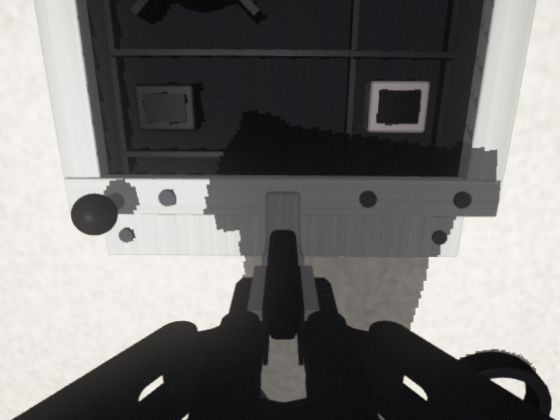

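```bash
python3 -m handwheel '[{"grip":0,"tx":0,"ty":0,"tz":0,"wx":0,"wy":0.03,"wz":0},{"grip":0,"tx":0,"ty":0,"tz":0,"wx":0,"wy":0.02,"wz":0},{"grip":0,"tx":0,"ty":0,"tz":0,"wx":0,"wy":0,"wz":0}]'
python3 - <<'E'
from h import *
st(); go([503,-20,58],-90)
E
python3 -m handwheel '[{"grip":0,"tx":0,"ty":0,"tz":0,"wx":0,"wy":0.03,"wz":0},{"grip":0,"tx":0,"ty":0,"tz":0,"wx":0,"wy":0.03,"wz":0},{"grip":0,"tx":0,"ty":0,"tz":0,"wx":0,"wy":0,"wz":0}]'
python3 - <<'E'
from h import *
st(); go([503,-20,58],-90); cap('wrist','w10')
a=cv2.imread('pics/w10.png')
cv2.imwrite('pics/a.png',cv2.resize(np.clip(a[150:390,160:400].astype(float)*2,0,255).astype(np.uint8),None,fx=2.4,fy=2.4,interpolation=cv2.INTER_CUBIC))
E
```

```text
time_s: 7.28
eef_pos: [502.0, -18.7, 58.8]
ee_rot: [-0.064, 0.062, 0.705, -0.704]
force: [-3.5, 4.2, 0.0]
grip_width: 0.128
t 7.28 tcp [502.  -18.7  58.8] F [-3.5  4.2  0. ] T [0.608 0.75  0.798] g 10.9 j [-0.271  0.426  1.736  0.     0.983  1.479]
tcp [502.  -18.7  58.8] shift tool [-1.2  0.8  1.1]
jaw yaw -100.26 tool y [-0.003  0.001 -1.   ] j6 1.479
world yaw turn 10.26 deg -> wy -0.1791
time_s: 7.53
eef_pos: [502.0, -18.7, 58.9]
ee_rot: [-0.085, 0.083, 0.702, -0.702]
force: [-4.7, 4.6, 1.1]
grip_width: 0.123
t 7.53 tcp [502.  -18.7  58.9] F [-4.7  4.6  1.1] T [0.677 0.769 1.617] g 10.5 j [-0.271  0.426  1.736 -0.     0.983  1.538]
tcp [502.  -18.7  58.9] shift tool [-1.3  0.8  1. ]
jaw yaw -103.63 tool y [-0.003  0.001 -1.   ] j6 1.538
world yaw turn 13.63 deg -> wy -0.2378
```

View pics/a.png

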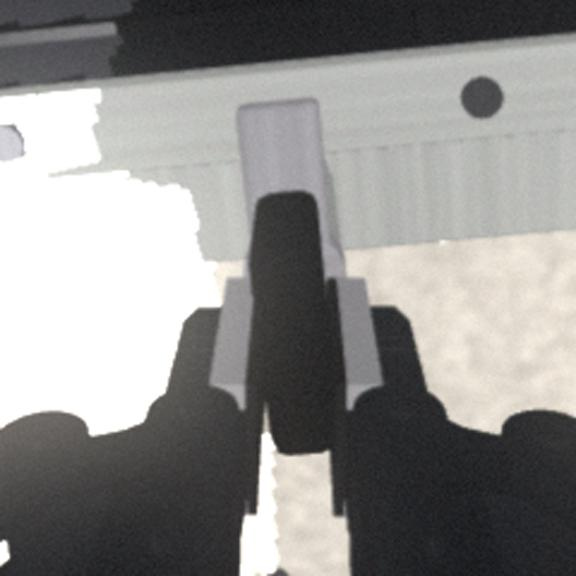

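The torque jumped to 1.6 Nm with the rib stopped square across the bar, so it's at the stop. I'll relax the overturn, release and rise.

```bash
python3 -m handwheel '[{"grip":0,"tx":0,"ty":0,"tz":0,"wx":0,"wy":-0.08,"wz":0},{"grip":40,"tx":0,"ty":0,"tz":0,"wx":0,"wy":0,"wz":0},{"grip":40,"tx":0,"ty":0,"tz":0,"wx":0,"wy":0,"wz":0},{"grip":50,"tx":0,"ty":0,"tz":0,"wx":0,"wy":0,"wz":0},{"grip":50,"tx":0,"ty":-20,"tz":0,"wx":0,"wy":0,"wz":0},{"grip":50,"tx":0,"ty":-40,"tz":0,"wx":0,"wy":0,"wz":0},{"grip":50,"tx":0,"ty":-40,"tz":0,"wx":0,"wy":0,"wz":0},{"grip":50,"tx":0,"ty":-40,"tz":0,"wx":0,"wy":0,"wz":0},{"grip":50,"tx":0,"ty":0,"tz":0,"wx":0,"wy":0,"wz":0}]'
python3 - <<'E'
from h import *
st(); cap('wrist','w11'); go([468,-290,200],-80)
E
```

```text
time_s: 8.33
eef_pos: [506.4, -20.4, 206.9]
ee_rot: [0.052, -0.062, -0.704, 0.706]
force: [-0.1, 0.1, 0.5]
grip_width: 0.589
t 8.33 tcp [506.4 -20.4 206.9] F [-0.1  0.1  0.5] T [-0.024 -0.019 -0.033] g 50.3 j [-0.272  0.258  1.549  0.     1.321  1.461]
tcp [505.2 -20.1 203.1] shift tool [ -6.8   3.4 272.3]
jaw yaw -99.27 tool y [ 0.008 -0.002 -1.   ] j6 1.461
world yaw turn 19.27 deg -> wy -0.3363
```

View pics/w11.png

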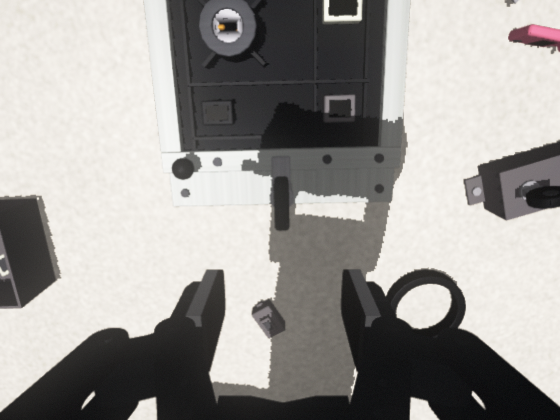

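The turnbutton rib at (282,200) and its wing now lie square across the front bar, and the frame is secured. The lock is visible at (228,27). Next is the rack.

```bash
python3 -m handwheel '[{"grip":60,"tx":0,"ty":0,"tz":40,"wx":0,"wy":0,"wz":0},{"grip":60,"tx":0,"ty":0,"tz":40,"wx":0,"wy":0,"wz":0},{"grip":60,"tx":0,"ty":0,"tz":40,"wx":0,"wy":0,"wz":0},{"grip":60,"tx":0,"ty":0,"tz":40,"wx":0,"wy":0,"wz":0},{"grip":60,"tx":0,"ty":0,"tz":40,"wx":0,"wy":0,"wz":0},{"grip":60,"tx":0,"ty":0,"tz":40,"wx":0,"wy":0,"wz":0},{"grip":60,"tx":0,"ty":0,"tz":0,"wx":0,"wy":0,"wz":0},{"grip":60,"tx":0,"ty":0,"tz":0,"wx":0,"wy":0,"wz":0}]'
python3 - <<'E'
from h import *
st(); cap('wrist','w12')
E
```

```text
time_s: 9.05
eef_pos: [464.2, -257.9, 197.9]
ee_rot: [-0.059, 0.058, 0.705, -0.704]
force: [0.5, 0.9, -0.2]
grip_width: 0.705
t 9.05 tcp [ 464.2 -257.9  197.9] F [ 0.5  0.9 -0.2] T [ 0.034  0.005 -0.03 ] g 60.2 j [-0.728  0.328  1.479  0.     1.337  1.007]
```

View pics/w12.png

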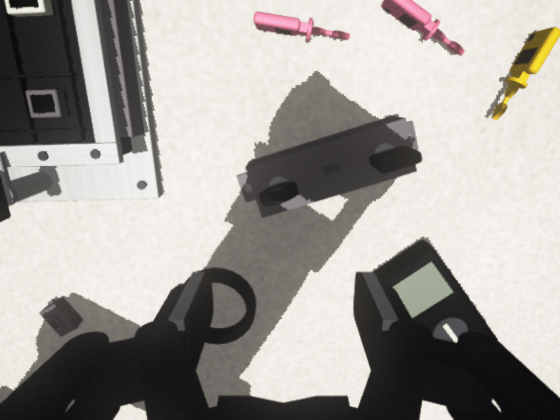

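```bash
python3 - <<'E'
from h import *
a=cv2.imread('pics/w12.png')
cv2.imwrite('pics/a.png',cv2.resize(np.clip(a[105:225,235:425].astype(float)*2.2,0,255).astype(np.uint8),None,fx=4,fy=4,interpolation=cv2.INTER_CUBIC))
a=cv2.imread('pics/scene5.png')
cv2.imwrite('pics/b.png',cv2.resize(np.clip(a[235:315,150:220].astype(float)*1.6,0,255).astype(np.uint8),None,fx=7,fy=7,interpolation=cv2.INTER_CUBIC))
E
```

```text
(no output)
```

View pics/a.png

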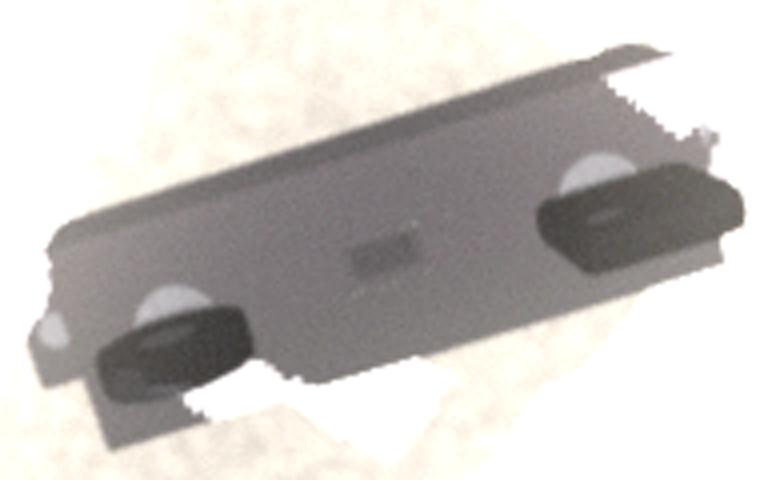

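View pics/b.png

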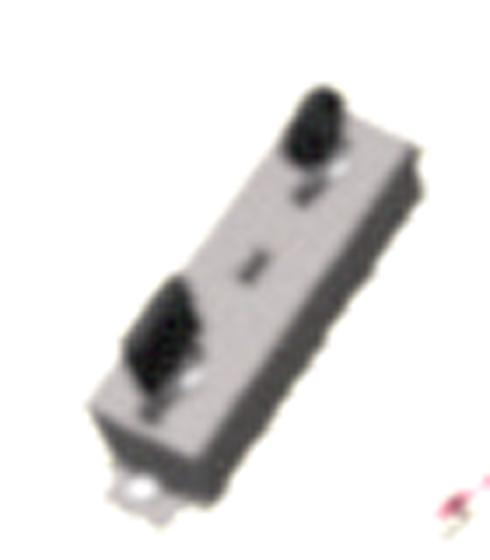

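The square head is the right one at (398,158) in the wrist view, at the −y end of the rack. The round head is at (278,190).

```bash
python3 - <<'E'
from h import *
c=load('w12')
A=onz(c,(384.3,173),92);B=onz(c,(420.5,160.5),92);d=(B-A)[:2];L=np.linalg.norm(d)
print(A,B,L,np.degrees(np.arctan2(d[1],d[0])))
n=np.array([-d[1],d[0]])/L;n=n if n[0]>0 else -n
C=(A+B)[:2]/2+5*n;print('C',C)
# rack long edges yaw at z=42: upper edge
P=onz(c,(235+90/4,105+215/4),42);Q=onz(c,(235+600/4,105+62/4),42);e=(Q-P)[:2];print('rack yaw',np.degrees(np.arctan2(e[1],e[0])),np.linalg.norm(e))
t=load('top0');print(proj(t,[*C,92]),proj(load('scene5'),[*C,92]))
yaw=np.degrees(np.arctan2(d[1],d[0]))+90
go([C[0],C[1],170],yaw)
E
```

```text
[ 471.28106764 -339.58380936   92.        ] [ 476.52075978 -368.06828679   92.        ] 28.962386439029153 -79.57701595930118
C [ 478.81840859 -352.92147963]
rack yaw -82.75354738562673 117.81259351162349
[391.39010714 247.90973989] [171.43126965 278.86666516]
tcp [ 464.6 -256.5  198.2] shift tool [-29.6  28.1  92.8]
jaw yaw -99.3 tool y [-0.001  0.001 -1.   ] j6 1.008
world yaw turn -70.27 deg -> wy 1.2265
```

```bash
python3 -m handwheel '[{"grip":60,"tx":-9.9,"ty":0,"tz":31,"wx":0,"wy":0,"wz":0},{"grip":60,"tx":-9.9,"ty":0,"tz":31,"wx":0,"wy":0,"wz":0},{"grip":60,"tx":-9.9,"ty":0,"tz":31,"wx":0,"wy":0,"wz":0},{"grip":60,"tx":0,"ty":0,"tz":0,"wx":0,"wy":-0.12,"wz":0},{"grip":60,"tx":0,"ty":0,"tz":0,"wx":0,"wy":-0.12,"wz":0},{"grip":60,"tx":0,"ty":0,"tz":0,"wx":0,"wy":-0.12,"wz":0},{"grip":60,"tx":0,"ty":0,"tz":0,"wx":0,"wy":-0.12,"wz":0},{"grip":60,"tx":0,"ty":0,"tz":0,"wx":0,"wy":-0.12,"wz":0},{"grip":60,"tx":0,"ty":0,"tz":0,"wx":0,"wy":-0.12,"wz":0},{"grip":60,"tx":0,"ty":0,"tz":0,"wx":0,"wy":-0.12,"wz":0}]'
python3 -m handwheel '[{"grip":60,"tx":0,"ty":0,"tz":0,"wx":0,"wy":-0.12,"wz":0},{"grip":60,"tx":0,"ty":0,"tz":0,"wx":0,"wy":-0.12,"wz":0},{"grip":60,"tx":0,"ty":0,"tz":0,"wx":0,"wy":-0.12,"wz":0},{"grip":60,"tx":0,"ty":0,"tz":0,"wx":0,"wy":-0.12,"wz":0},{"grip":60,"tx":0,"ty":0,"tz":0,"wx":0,"wy":-0.12,"wz":0},{"grip":60,"tx":0,"ty":0,"tz":0,"wx":0,"wy":-0.12,"wz":0},{"grip":60,"tx":0,"ty":0,"tz":0,"wx":0,"wy":-0.12,"wz":0},{"grip":60,"tx":0,"ty":0,"tz":0,"wx":0,"wy":-0.12,"wz":0},{"grip":60,"tx":0,"ty":0,"tz":0,"wx":0,"wy":-0.08,"wz":0},{"grip":60,"tx":0,"ty":0,"tz":0,"wx":0,"wy":0,"wz":0}]'
python3 - <<'E'
from h import *
st(); cap('wrist','w13'); go([478.8,-353,150],9)
a=cv2.imread('pics/w13.png')
cv2.imwrite('pics/a.png',cv2.resize(np.clip(a.astype(float)*1.5,0,255).astype(np.uint8),None,fx=1.4,fy=1.4,interpolation=cv2.INTER_CUBIC))
E
```

```text
time_s: 9.93
eef_pos: [480.2, -351.3, 198.9]
ee_rot: [0.238, -0.238, 0.666, -0.666]
force: [0.8, -1.1, 0.1]
grip_width: 0.706
time_s: 10.77
eef_pos: [480.1, -351.4, 198.9]
ee_rot: [0.537, -0.537, 0.46, -0.46]
force: [-0.6, -0.1, -0.6]
grip_width: 0.702
t 10.77 tcp [ 480.1 -351.4  198.9] F [-0.6 -0.1 -0.6] T [ 0.03  -0.033  0.018] g 60.0 j [-0.829  0.47   1.272  0.     1.401 -0.982]
tcp [ 480.1 -351.7  199. ] shift tool [ 1.2 48.9 -1.5]
jaw yaw 8.52 tool y [-0.  0. -1.] j6 -0.978
world yaw turn 0.48 deg -> wy -0.0084
```

View pics/a.png

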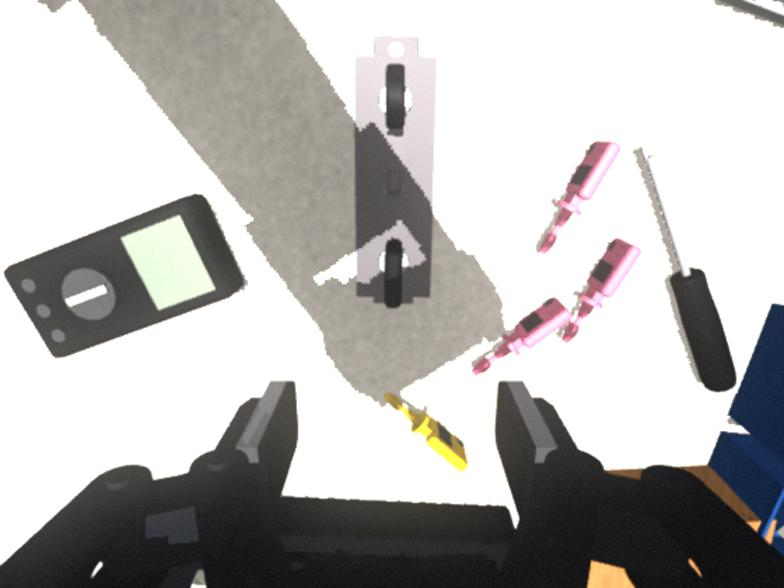

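```bash
python3 - <<'E'
from h import *
a=cv2.imread('pics/w13.png')
cv2.imwrite('pics/a.png',cv2.resize(np.clip(a[150:230,240:325].astype(float)*2,0,255).astype(np.uint8),None,fx=7,fy=7,interpolation=cv2.INTER_CUBIC))
c=load('w13');print(proj(c,[478.8,-353,92]),proj(c,[478.8,-353,52]))
E
```

```text
[282.37394377 200.75125013] [282.41286955 188.81003007]
```

View pics/a.png

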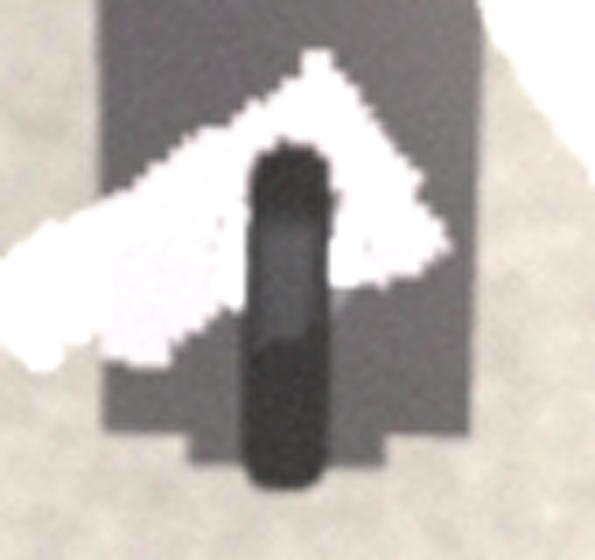

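```bash
python3 - <<'E'
from h import *
c=load('w13');s=sense();R=Rt(s).as_matrix()
E1=onz(c,(280.7,219.5),92); l=R[:,0]; print('tool x',l.round(3))
C=E1-17*l;print(E1,C)
w12=load('w12')
X,r=tri([(c,(280.7,219.5)),(w12,(420.5,160))]);print(X,r)
# tilt of head axis
t=onz(c,(240+290/7,150+215/7),92)
go([C[0],C[1],53],8.5)
E
```

```text
tool x [ 0.148 -0.989 -0.001]
[ 479.85279382 -368.83707575   92.        ] [ 477.33419375 -352.02468226   92.00888914]
[ 479.34131228 -364.80178205  102.82308967] [np.float64(0.4090366711275901), np.float64(0.4090366711276109)]
tcp [ 480.1 -351.7  199. ] shift tool [  0.  146.   -2.7]
jaw yaw 8.52 tool y [-0.  0. -1.] j6 -0.978
world yaw turn -0.02 deg -> wy 0.0003
```

```bash
python3 -m handwheel '[{"grip":50,"tx":0,"ty":35,"tz":-1,"wx":0,"wy":0,"wz":0},{"grip":50,"tx":0,"ty":35,"tz":-1,"wx":0,"wy":0,"wz":0},{"grip":50,"tx":0,"ty":35,"tz":0,"wx":0,"wy":0,"wz":0},{"grip":50,"tx":0,"ty":25,"tz":0,"wx":0,"wy":0,"wz":0},{"grip":50,"tx":0,"ty":0,"tz":0,"wx":0,"wy":0,"wz":0},{"grip":50,"tx":0,"ty":0,"tz":0,"wx":0,"wy":0,"wz":0}]'
python3 - <<'E'
from h import *
st(); cap('wrist','w14');
a=cv2.imread('pics/w14.png')
cv2.imwrite('pics/a.png',cv2.resize(np.clip(a.astype(float)*1.5,0,255).astype(np.uint8),None,fx=1.4,fy=1.4,interpolation=cv2.INTER_CUBIC))
E
```

```text
time_s: 11.32
eef_pos: [477.6, -352.6, 69.1]
ee_rot: [0.536, -0.535, 0.462, -0.461]
force: [0.1, 0.2, 0.2]
grip_width: 0.587
t 11.32 tcp [ 477.6 -352.6   69.1] F [0.1 0.2 0.2] T [-0.026 -0.04  -0.016] g 50.2 j [-0.833  0.586  1.44   0.     1.117 -0.981]
```

View pics/a.png

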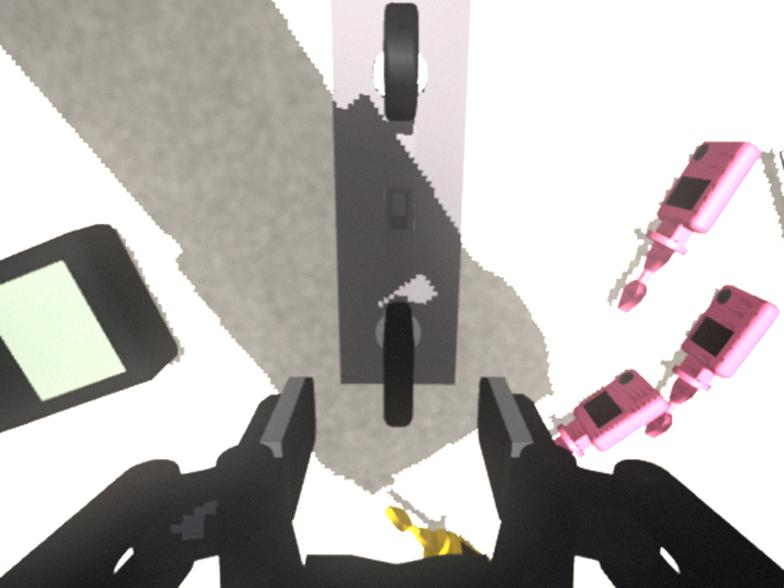

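```bash
python3 - <<'E'
from h import *
a=load('w13');b=load('w14')
X,r=tri([(a,(280.7,220)),(b,(284.5,304.3))]);print(X.round(1),np.round(r,2))
R=Rt().as_matrix();C=X-17*R[:,0];print(C)
# top-face columns at row ~300
print(onz(b,(284.5,304.3),92))
go([C[0],C[1],33])
E
```

```text
[ 479.9 -370.3   89. ] [0.12 0.12]
[ 477.43415828 -353.48282042   88.94310582]
[ 479.54184714 -368.47883367   92.        ]
tcp [ 478.3 -353.4   70.7] shift tool [-0.1 37.7 -0.9]
jaw yaw 8.48 tool y [ 0.001 -0.001 -1.   ] j6 -0.981
```

The head's top edge measures 89 mm against 92 expected, and the key is centred between the jaws. I'll go down and grip.

```bash
python3 -m handwheel '[{"grip":40,"tx":0,"ty":15,"tz":-0.8,"wx":0,"wy":0,"wz":0},{"grip":40,"tx":0,"ty":12,"tz":0,"wx":0,"wy":0,"wz":0},{"grip":30,"tx":0,"ty":10,"tz":0,"wx":0,"wy":0,"wz":0},{"grip":20,"tx":0,"ty":0,"tz":0,"wx":0,"wy":0,"wz":0},{"grip":0,"tx":0,"ty":0,"tz":0,"wx":0,"wy":0,"wz":0},{"grip":0,"tx":0,"ty":0,"tz":0,"wx":0,"wy":0,"wz":0},{"grip":0,"tx":0,"ty":0,"tz":0,"wx":0,"wy":0,"wz":0},{"grip":0,"tx":0,"ty":0,"tz":0,"wx":0,"wy":0,"wz":0}]' 80
python3 - <<'E'
from h import *
st(); cap('wrist','w15');
a=cv2.imread('pics/w15.png')
cv2.imwrite('pics/a.png',cv2.resize(np.clip(a.astype(float)*1.8,0,255).astype(np.uint8),None,fx=1.4,fy=1.4,interpolation=cv2.INTER_CUBIC))
E
```

```text
time_s: 12.03
eef_pos: [477.1, -353.7, 32.9]
ee_rot: [0.536, -0.536, 0.461, -0.462]
force: [1.8, -0.4, 0.7]
grip_width: 0.097
t 12.03 tcp [ 477.1 -353.7   32.9] F [ 1.8 -0.4  0.7] T [ 0.016 -0.274  0.045] g 8.3 j [-0.835  0.631  1.47   0.     1.039 -0.984]
```

View pics/a.png

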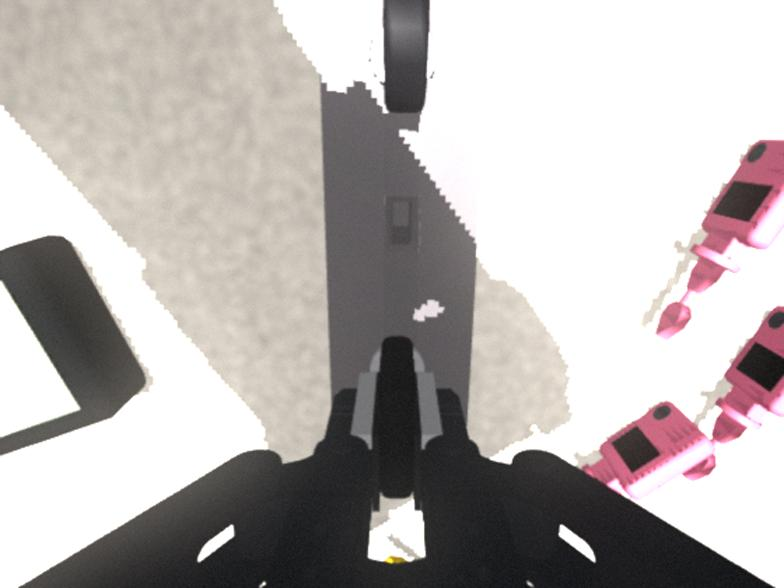

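The key is held at 8.3 mm opening with little side force. Now straight up.

```bash
python3 -m handwheel '[{"grip":0,"tx":0,"ty":-10,"tz":0,"wx":0,"wy":0,"wz":0},{"grip":0,"tx":0,"ty":-15,"tz":0,"wx":0,"wy":0,"wz":0},{"grip":0,"tx":0,"ty":-20,"tz":0,"wx":0,"wy":0,"wz":0},{"grip":0,"tx":0,"ty":-25,"tz":0,"wx":0,"wy":0,"wz":0},{"grip":0,"tx":0,"ty":-30,"tz":0,"wx":0,"wy":0,"wz":0},{"grip":0,"tx":0,"ty":-30,"tz":0,"wx":0,"wy":0,"wz":0},{"grip":0,"tx":0,"ty":-10,"tz":0,"wx":0,"wy":0,"wz":0},{"grip":0,"tx":0,"ty":0,"tz":0,"wx":0,"wy":0,"wz":0}]' 80
python3 - <<'E'
from h import *
st(); cap('wrist','w16');cap('scene','scene16')
a=cv2.imread('pics/w16.png')
cv2.imwrite('pics/a.png',cv2.resize(np.clip(a.astype(float)*1.6,0,255).astype(np.uint8),None,fx=1.4,fy=1.4,interpolation=cv2.INTER_CUBIC))
a=cv2.imread('pics/scene16.png')
cv2.imwrite('pics/b.png',cv2.resize(np.clip(a[170:320,110:290].astype(float)*1.4,0,255).astype(np.uint8),None,fx=4,fy=4,interpolation=cv2.INTER_CUBIC))
E
```

```text
time_s: 12.75
eef_pos: [477.4, -354.3, 175.3]
ee_rot: [-0.535, 0.536, -0.46, 0.463]
force: [-0.1, 0.1, -0.2]
grip_width: 0.105
t 12.75 tcp [ 477.4 -354.3  175.3] F [-0.1  0.1 -0.2] T [-0.051 -0.02  -0.024] g 9.0 j [-0.835  0.481  1.317 -0.     1.339 -0.984]
```

View pics/a.png

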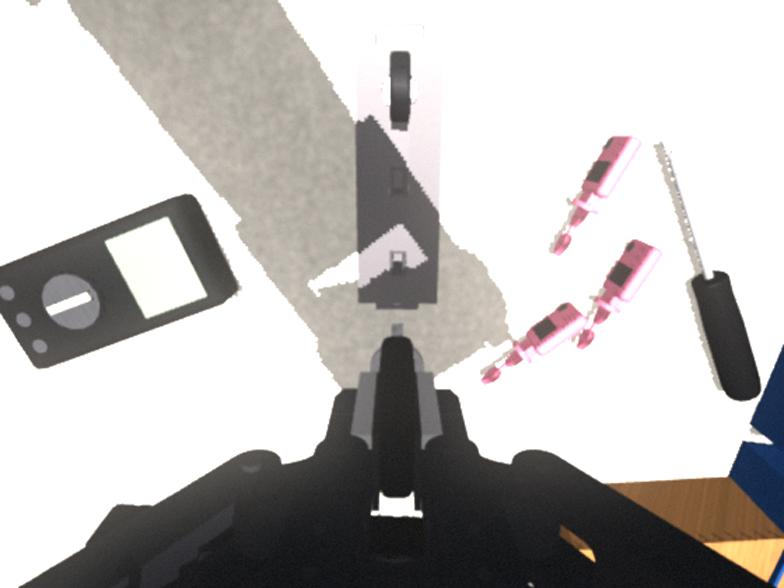

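View pics/b.png

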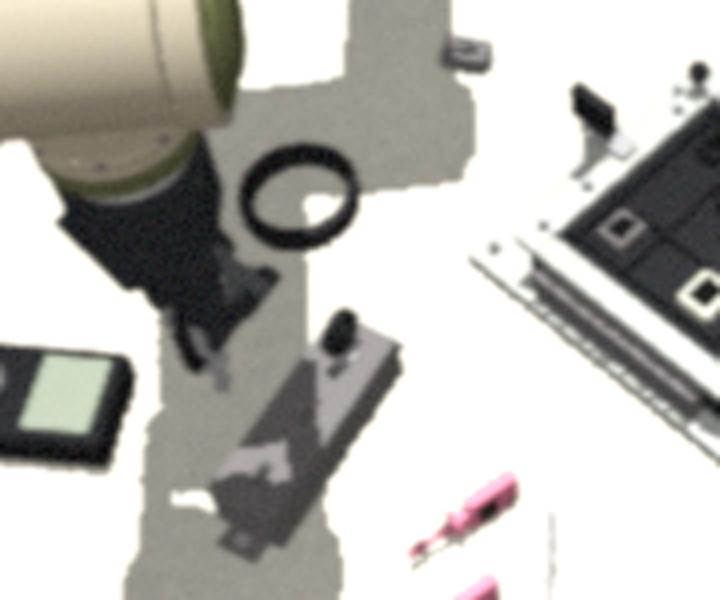

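```bash
python3 - <<'E'
from h import *
a=cv2.imread('pics/w11.png');b=cv2.imread('pics/top5.png')
cv2.imwrite('pics/a.png',cv2.resize(np.clip(a[0:75,180:280].astype(float)*1.3,0,255).astype(np.uint8),None,fx=7,fy=7,interpolation=cv2.INTER_CUBIC))
c=load('w16');s=sense();p=s['eef_pos'];R=Rt(s).as_matrix()
for x in(-6,-4,0):
  for k in(20,26): print(x,k,proj(c,p+R@np.array([x,k,0])).round(1))
for f in('w3','w11'):
    im=cv2.imread('pics/'+f+'.png'); g=cv2.cvtColor(im,cv2.COLOR_BGR2GRAY)
    cs=cv2.findContours(((g>55)).astype(np.uint8)*255,cv2.RETR_EXTERNAL,cv2.CHAIN_APPROX_NONE)[0]
    for k in cs:
        if 800<cv2.contourArea(k)<4500:
            e=cv2.fitEllipse(k); print(f,cv2.contourArea(k),np.round(e[0],1),np.round(e[1],1))
E
```

```text
-6 20 [283.3 224.9]
-6 26 [283.2 221.4]
-4 20 [283.3 228.1]
-4 26 [283.2 224.6]
0 20 [283.3 234.6]
0 26 [283.2 230.9]
w3 1289.0 [449.6 169.4] [40.  43.5]
w3 2628.0 [433.   66.6] [54.5 61.5]
w11 1932.5 [424.1 305.4] [43.  57.7]
```

View pics/a.png

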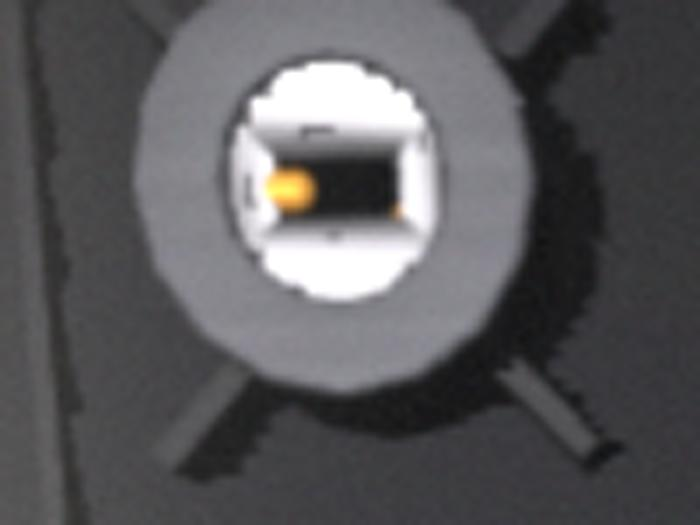

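```bash
python3 - <<'E'
from h import *
w3=load('w3');w11=load('w11')
X,r=tri([(w3,(432.7,67.8)),(w11,(227.9,25.7))]);print('plug tri',X.round(1),np.round(r,2))
print(onz(w3,(432.7,67.8),98),onz(w11,(227.9,25.7),98),onz(w3,(433,66.6),100))
# keyway direction from mouth inner corners in w11 & w3, at z=98 outer bevel
f=lambda x,y:(180+x/7,y/7)
P=onz(w11,f(250,187),98);Q=onz(w11,f(420,184),98);d=(P-Q)[:2];print(np.linalg.norm(d),np.degrees(np.arctan2(d[1],d[0])))
# frame front bar/carrier edges in w11: front plate lower edge
P=onz(w11,(171,206),5);Q=onz(w11,(384,200),5);d=(P-Q)[:2];print('plate edge',np.degrees(np.arctan2(d[1],d[0])))
P=onz(w11,(163,153),66);Q=onz(w11,(403,145),66);d=(P-Q)[:2];print('bar edge',np.degrees(np.arctan2(d[1],d[0])))
f=lambda x,y:(380+x/6,20+y/6)
P=onz(w3,f(302,215),98);Q=onz(w3,f(316,355),98);d=(P-Q)[:2];print('w3 keyway',np.linalg.norm(d),np.degrees(np.arctan2(d[1],d[0])))
go([X[0],X[1],175],-8.5)
E
```

```text
plug tri [637.7  -3.2  99. ] [0.18 0.18]
[638.2267724  -3.0913792  98.       ] [637.78848087  -3.19158945  98.        ] [637.84261786  -2.26213608 100.        ]
17.22506203168297 81.43033489040582
plate edge 82.353637738159
bar edge 82.58443425073403
w3 keyway 15.805300328667457 82.20764163601673
tcp [ 476.3 -353.1  171.2] shift tool [-322.2   -3.6  211.6]
jaw yaw 8.53 tool y [-0.001  0.001 -1.   ] j6 -0.984
world yaw turn -17.03 deg -> wy 0.2973
```

The lock face comes out at (637.9, −3.1, 99), against 98 stated. The fixture's x axis lies at a yaw of about −7.7°. Carrying the key there at height.

```bash
python3 -m handwheel '[{"grip":0,"tx":-15,"ty":0,"tz":10,"wx":0,"wy":0,"wz":0},{"grip":0,"tx":-30,"ty":0,"tz":20,"wx":0,"wy":0,"wz":0},{"grip":0,"tx":-34,"ty":0,"tz":22,"wx":0,"wy":0,"wz":0},{"grip":0,"tx":-34,"ty":0,"tz":22,"wx":0,"wy":0,"wz":0},{"grip":0,"tx":-34,"ty":0,"tz":22,"wx":0,"wy":0,"wz":0},{"grip":0,"tx":-34,"ty":0,"tz":22,"wx":0,"wy":0,"wz":0},{"grip":0,"tx":-34,"ty":0,"tz":22,"wx":0,"wy":0,"wz":0},{"grip":0,"tx":-34,"ty":0,"tz":22,"wx":0,"wy":0,"wz":0},{"grip":0,"tx":-34,"ty":0,"tz":22,"wx":0,"wy":0,"wz":0},{"grip":0,"tx":-30,"ty":0,"tz":20,"wx":0,"wy":0,"wz":0}]'
python3 -m handwheel '[{"grip":0,"tx":-9,"ty":0,"tz":7,"wx":0,"wy":0,"wz":0},{"grip":0,"tx":0,"ty":0,"tz":0,"wx":0,"wy":0.09,"wz":0},{"grip":0,"tx":0,"ty":0,"tz":0,"wx":0,"wy":0.09,"wz":0},{"grip":0,"tx":0,"ty":0,"tz":0,"wx":0,"wy":0.1,"wz":0},{"grip":0,"tx":0,"ty":0,"tz":0,"wx":0,"wy":0,"wz":0},{"grip":0,"tx":0,"ty":0,"tz":0,"wx":0,"wy":0,"wz":0}]'
python3 - <<'E'
from h import *
st(); go([637.9,-3.1,145],-7.7); cap('wrist','w17')
a=cv2.imread('pics/w17.png')
cv2.imwrite('pics/a.png',cv2.resize(np.clip(a.astype(float)*1.6,0,255).astype(np.uint8),None,fx=1.4,fy=1.4,interpolation=cv2.INTER_CUBIC))
E
```

```text
time_s: 13.68
eef_pos: [631.7, -11.0, 169.9]
ee_rot: [-0.535, 0.537, -0.462, 0.46]
force: [0.4, 0.0, -0.4]
grip_width: 0.104
time_s: 14.18
eef_pos: [637.0, -4.0, 170.7]
ee_rot: [0.466, -0.467, 0.532, -0.53]
force: [-0.6, -0.3, -0.7]
grip_width: 0.103
t 14.18 tcp [637.   -4.  170.7] F [-0.6 -0.3 -0.7] T [-0.023 -0.05   0.001] g 8.8 j [-0.19   0.586  1.162 -0.     1.397 -0.061]
tcp [637.   -4.  170.7] shift tool [-1.  25.7  0.8]
jaw yaw -7.36 tool y [-0.003  0.    -1.   ] j6 -0.061
world yaw turn -0.34 deg -> wy 0.0059
```

View pics/a.png

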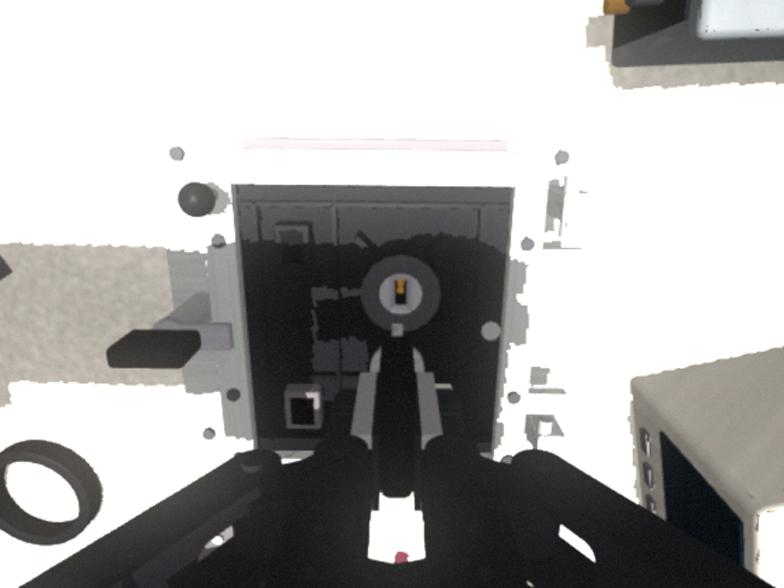

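```bash
python3 - <<'E'
from h import *
a=cv2.imread('pics/w17.png')
cv2.imwrite('pics/a.png',cv2.resize(np.clip(a[180:290,230:340].astype(float)*2,0,255).astype(np.uint8),None,fx=6,fy=6,interpolation=cv2.INTER_CUBIC))
c=load('w17');s=sense();p=s['eef_pos'];R=Rt(s).as_matrix()
print('lockface',proj(c,[637.9,-3.1,98]))
for k in(26,72): print(k,[proj(c,p+R@np.array([x,k,0])).round(1) for x in(-6,-4,0)])
E
```

```text
lockface [285.72665017 210.14145618]
26 [array([285. , 225.7]), array([285., 229.]), array([285. , 235.4])]
72 [array([284.6, 203.7]), array([284.6, 206.5]), array([284.6, 211.9])]
```

View pics/a.png

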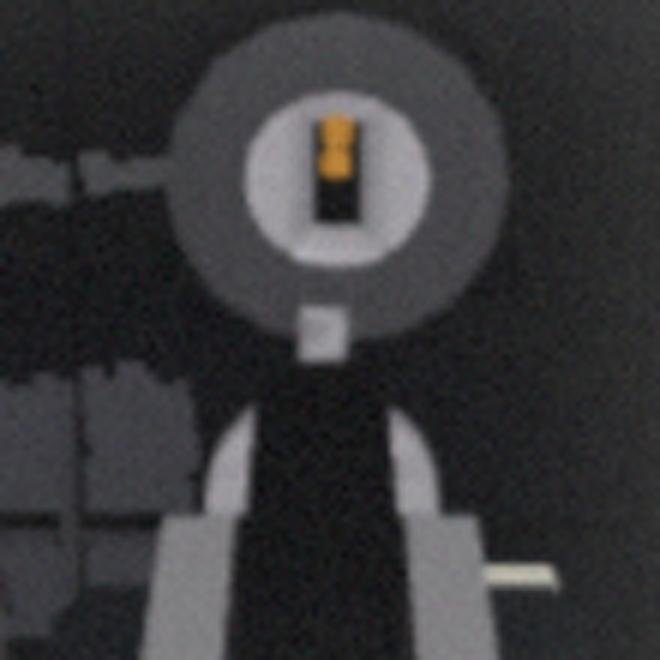

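```bash
python3 - <<'E'
from h import *
a=cv2.imread('pics/w17.png')
cv2.imwrite('pics/a.png',cv2.resize(np.clip(a[225:365,230:340].astype(float)*6,0,255).astype(np.uint8),None,fx=5,fy=5,interpolation=cv2.INTER_CUBIC)[:600])
c=load('w17');s=sense();p=s['eef_pos'];R=Rt(s).as_matrix()
for x,k in((-17,-19),(-17,-59),(17,-59),(-9.5,-9),(0,-9)): print(x,k,proj(c,p+R@np.array([x,k,0])).round(1))
E
```

```text
-17 -19 [285.5 236.1]
-17 -59 [286.3 277.3]
17 -59 [286.1 357.3]
-9.5 -9 [285.4 243. ]
0 -9 [285.3 260.8]
```

View pics/a.png

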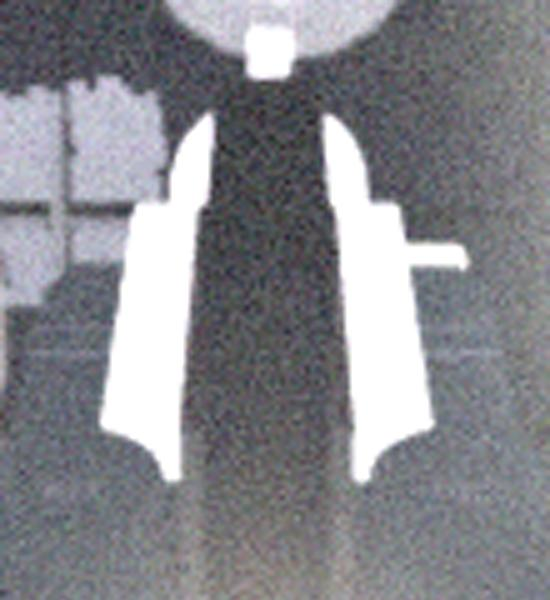

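In view, the key's axis sits 0.7 mm to one side of the tool line and the lock 1.35 mm to the other. So I'll shift tz +1.9 and tx −0.4, then lower to just above the face and look again.

```bash
python3 -m handwheel '[{"grip":0,"tx":-0.4,"ty":10,"tz":1.9,"wx":0,"wy":0.005,"wz":0},{"grip":0,"tx":0,"ty":15,"tz":0,"wx":0,"wy":0,"wz":0},{"grip":0,"tx":0,"ty":13,"tz":0,"wx":0,"wy":0,"wz":0},{"grip":0,"tx":0,"ty":0,"tz":0,"wx":0,"wy":0,"wz":0},{"grip":0,"tx":0,"ty":0,"tz":0,"wx":0,"wy":0,"wz":0}]'
python3 - <<'E'
from h import *
st(); go([637.9,-3.1,125],-7.7); c=cap('wrist','w18');cap('scene','scene18');cap('top','top18')
a=cv2.imread('pics/w18.png')
cv2.imwrite('pics/a.png',cv2.resize(np.clip(a[160:290,225:345].astype(float)*2.5,0,255).astype(np.uint8),None,fx=4.5,fy=4.5,interpolation=cv2.INTER_CUBIC))
a=cv2.imread('pics/scene18.png')
cv2.imwrite('pics/b.png',cv2.resize(np.clip(a[160:260,250:350].astype(float)*1.8,0,255).astype(np.uint8),None,fx=6,fy=6,interpolation=cv2.INTER_CUBIC))
E
```

```text
time_s: 14.65
eef_pos: [639.2, -3.6, 133.3]
ee_rot: [0.465, -0.465, 0.533, -0.532]
force: [0.2, 0.5, -0.1]
grip_width: 0.099
t 14.65 tcp [639.2  -3.6 133.3] F [ 0.2  0.5 -0.1] T [-0.013  0.032  0.006] g 8.4 j [-0.189  0.618  1.208 -0.     1.318 -0.053]
tcp [639.2  -3.6 133.3] shift tool [-0.3  8.3 -1.3]
jaw yaw -7.75 tool y [-0.002  0.    -1.   ] j6 -0.053
world yaw turn 0.05 deg -> wy -0.0009
```

View pics/a.png

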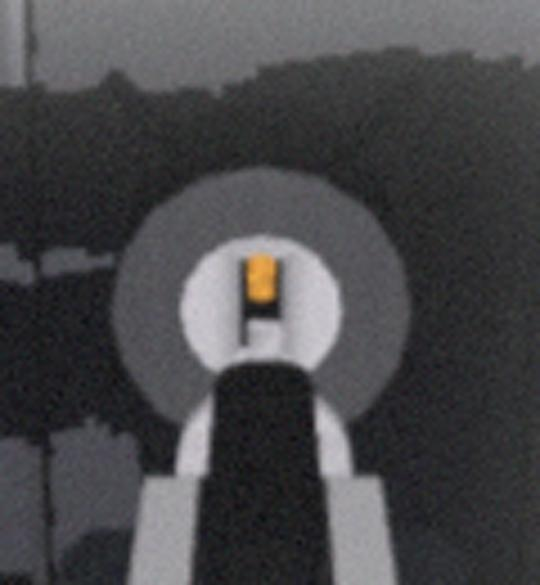

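View pics/b.png

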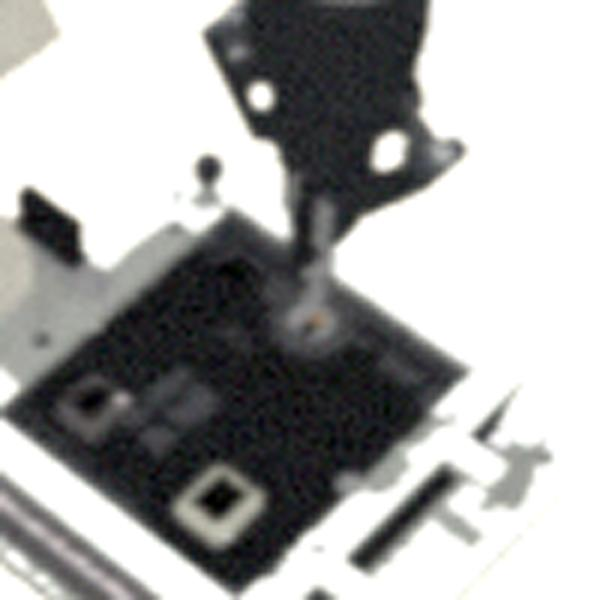

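```bash
python3 - <<'E'
from h import *
c=load('w18');s=sense();p=s['eef_pos'];R=Rt(s).as_matrix()
L=onz(c,(225+261.5/4.5,160+310/4.5),98);print(L,'lock in tool',(R.T@(L-p)).round(2))
K=onz(c,(225+262/4.5,160+(258+335)/2/4.5),98)
for z in(105,107,109):
  T=onz(c,(225+265/4.5,160+318/4.5),z);print('tip edge in tool',(R.T@(T-p)).round(2))
E
```

```text
[638.24130894  -2.91220932  98.        ] lock in tool [-0.52 37.02 -1.86]
tip edge in tool [-1.96 30.02 -1.38]
tip edge in tool [-2.7  28.02 -1.38]
tip edge in tool [-3.44 26.02 -1.38]
```

```bash
python3 -m handwheel '[{"grip":0,"tx":0.2,"ty":4,"tz":-0.4,"wx":0,"wy":0,"wz":0},{"grip":0,"tx":0,"ty":4,"tz":0,"wx":0,"wy":0,"wz":0},{"grip":0,"tx":0,"ty":3,"tz":0,"wx":0,"wy":0,"wz":0},{"grip":0,"tx":0,"ty":3,"tz":0,"wx":0,"wy":0,"wz":0},{"grip":0,"tx":0,"ty":0,"tz":0,"wx":0,"wy":0,"wz":0}]'
python3 -c "
from h import *
st()"
python3 -m handwheel '[{"grip":0,"tx":0,"ty":2,"tz":0,"wx":0,"wy":0,"wz":0},{"grip":0,"tx":0,"ty":2,"tz":0,"wx":0,"wy":0,"wz":0},{"grip":0,"tx":0,"ty":2,"tz":0,"wx":0,"wy":0,"wz":0},{"grip":0,"tx":0,"ty":0,"tz":0,"wx":0,"wy":0,"wz":0}]'
python3 -c "
from h import *
st()"
```

```text
time_s: 15.22
eef_pos: [638.8, -3.6, 119.4]
ee_rot: [0.465, -0.465, 0.533, -0.532]
force: [-0.0, 0.6, -0.4]
grip_width: 0.098
t 15.22 tcp [638.8  -3.6 119.4] F [-0.   0.6 -0.4] T [-0.067  0.028  0.026] g 8.4 j [-0.189  0.628  1.227  0.     1.287 -0.053]
time_s: 15.55
eef_pos: [639.1, -4.1, 114.1]
ee_rot: [-0.465, 0.465, -0.533, 0.533]
force: [0.1, -1.7, -0.2]
grip_width: 0.103
t 15.55 tcp [639.1  -4.1 114.1] F [ 0.1 -1.7 -0.2] T [-0.529  0.103  0.024] g 8.8 j [-1.890e-01  6.330e-01  1.234e+00 -1.000e-03  1.275e+00 -5.300e-02]
```

The blade is in the mouth with a slight side load of −1.7 N in y, so I'll ease the tool toward −y (tool +x) and continue.

```bash
python3 -m handwheel '[{"grip":0,"tx":0.5,"ty":2,"tz":0,"wx":0,"wy":0,"wz":0},{"grip":0,"tx":0,"ty":2,"tz":0,"wx":0,"wy":0,"wz":0},{"grip":0,"tx":0,"ty":2,"tz":0,"wx":0,"wy":0,"wz":0},{"grip":0,"tx":0,"ty":0,"tz":0,"wx":0,"wy":0,"wz":0}]'
python3 -c "
from h import *
st()"
python3 -m handwheel '[{"grip":0,"tx":0,"ty":2,"tz":0,"wx":0,"wy":0,"wz":0},{"grip":0,"tx":0,"ty":2,"tz":0,"wx":0,"wy":0,"wz":0},{"grip":0,"tx":0,"ty":2,"tz":0,"wx":0,"wy":0,"wz":0},{"grip":0,"tx":0,"ty":0,"tz":0,"wx":0,"wy":0,"wz":0}]'
python3 - <<'E'
from h import *
st(); c=cap('wrist','w19')
a=cv2.imread('pics/w19.png')
cv2.imwrite('pics/a.png',cv2.resize(np.clip(a[160:290,225:345].astype(float)*2.5,0,255).astype(np.uint8),None,fx=4.5,fy=4.5,interpolation=cv2.INTER_CUBIC))
E
```

```text
time_s: 15.88
eef_pos: [639.0, -3.8, 107.5]
ee_rot: [0.465, -0.465, 0.533, -0.533]
force: [0.5, 1.5, -1.8]
grip_width: 0.098
t 15.88 tcp [639.   -3.8 107.5] F [ 0.5  1.5 -1.8] T [ 0.197 -0.157  0.026] g 8.4 j [-1.890e-01  6.390e-01  1.241e+00  1.000e-03  1.262e+00 -5.400e-02]
time_s: 16.22
eef_pos: [638.9, -3.9, 101.5]
ee_rot: [0.465, -0.465, 0.533, -0.532]
force: [1.7, 2.8, -2.0]
grip_width: 0.104
t 16.22 tcp [638.9  -3.9 101.5] F [ 1.7  2.8 -2. ] T [ 0.538 -0.114 -0.003] g 8.9 j [-1.890e-01  6.440e-01  1.248e+00  1.000e-03  1.250e+00 -5.400e-02]
```

View pics/a.png

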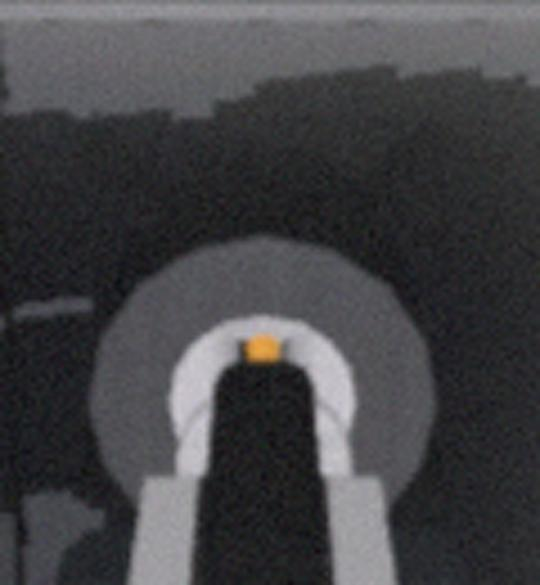

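The blade is most of the way in and centred. Now rocking ±3° about the key's axis while pushing.

```bash
python3 -m handwheel '[{"grip":0,"tx":-0.3,"ty":1,"tz":0,"wx":0,"wy":0.05,"wz":0},{"grip":0,"tx":0,"ty":1,"tz":0,"wx":0,"wy":-0.1,"wz":0},{"grip":0,"tx":0,"ty":1,"tz":0,"wx":0,"wy":0.1,"wz":0},{"grip":0,"tx":0,"ty":1,"tz":0,"wx":0,"wy":-0.1,"wz":0},{"grip":0,"tx":0,"ty":1,"tz":0,"wx":0,"wy":0.1,"wz":0},{"grip":0,"tx":0,"ty":1,"tz":0,"wx":0,"wy":-0.1,"wz":0}]'
python3 -c "
from h import *
st()"
python3 -m handwheel '[{"grip":0,"tx":0,"ty":1,"tz":0,"wx":0,"wy":0.1,"wz":0},{"grip":0,"tx":0,"ty":1,"tz":0,"wx":0,"wy":-0.1,"wz":0},{"grip":0,"tx":0,"ty":1,"tz":0,"wx":0,"wy":0.1,"wz":0},{"grip":0,"tx":0,"ty":1,"tz":0,"wx":0,"wy":-0.1,"wz":0}]'
python3 -c "
from h import *
st()"
```

```text
time_s: 16.77
eef_pos: [639.0, -3.7, 96.3]
ee_rot: [0.476, -0.476, 0.523, -0.523]
force: [-0.9, 2.2, 1.8]
grip_width: 0.103
t 16.77 tcp [639.   -3.7  96.3] F [-0.9  2.2  1.8] T [0.531 0.224 0.009] g 8.8 j [-0.189  0.649  1.254  0.     1.239 -0.094]
time_s: 17.1
eef_pos: [639.2, -3.9, 92.9]
ee_rot: [-0.476, 0.475, -0.523, 0.523]
force: [-2.7, 2.0, 5.9]
grip_width: 0.097
t 17.1 tcp [639.2  -3.9  92.9] F [-2.7  2.   5.9] T [ 0.479  0.543 -0.012] g 8.3 j [-0.189  0.653  1.258  0.     1.231 -0.094]
```

```bash
python3 -m handwheel '[{"grip":0,"tx":0,"ty":0.6,"tz":0,"wx":0,"wy":0.1,"wz":0},{"grip":0,"tx":0,"ty":0.6,"tz":0,"wx":0,"wy":-0.1,"wz":0},{"grip":0,"tx":0,"ty":0.6,"tz":0,"wx":0,"wy":0.1,"wz":0},{"grip":0,"tx":0,"ty":0.6,"tz":0,"wx":0,"wy":-0.1,"wz":0}]' 100
python3 -c "
from h import *
st()"
python3 -m handwheel '[{"grip":0,"tx":0,"ty":0.6,"tz":0,"wx":0,"wy":0.1,"wz":0},{"grip":0,"tx":0,"ty":0.6,"tz":0,"wx":0,"wy":-0.1,"wz":0},{"grip":0,"tx":0,"ty":0.6,"tz":0,"wx":0,"wy":0.1,"wz":0},{"grip":0,"tx":0,"ty":0.6,"tz":0,"wx":0,"wy":-0.1,"wz":0}]' 100
python3 -c "
from h import *
st()"
```

```text
time_s: 17.43
eef_pos: [639.2, -3.8, 90.5]
ee_rot: [-0.476, 0.475, -0.523, 0.523]
force: [-1.3, 2.1, 5.6]
grip_width: 0.094
t 17.43 tcp [639.2  -3.8  90.5] F [-1.3  2.1  5.6] T [ 0.545  0.38  -0.02 ] g 8.1 j [-0.189  0.655  1.26   0.     1.226 -0.094]
time_s: 17.77
eef_pos: [639.2, -3.7, 88.1]
ee_rot: [-0.476, 0.475, -0.523, 0.523]
force: [-2.8, 2.8, 9.1]
grip_width: 0.095
t 17.77 tcp [639.2  -3.7  88.1] F [-2.8  2.8  9.1] T [ 0.609  0.44  -0.051] g 8.1 j [-0.189  0.657  1.263  0.     1.221 -0.094]
```

```bash
python3 -m handwheel '[{"grip":0,"tx":0,"ty":0.6,"tz":0,"wx":0,"wy":0.1,"wz":0},{"grip":0,"tx":0,"ty":0.6,"tz":0,"wx":0,"wy":-0.1,"wz":0},{"grip":0,"tx":0,"ty":0.5,"tz":0,"wx":0,"wy":0.1,"wz":0},{"grip":0,"tx":0,"ty":0.3,"tz":0,"wx":0,"wy":-0.05,"wz":0}]' 100
python3 - <<'E'
from h import *
st();go([638,-3,88],-7.7); c=cap('wrist','w20')
a=cv2.imread('pics/w20.png')
cv2.imwrite('pics/a.png',cv2.resize(np.clip(a[180:310,225:345].astype(float)*2.5,0,255).astype(np.uint8),None,fx=4.5,fy=4.5,interpolation=cv2.INTER_CUBIC))
E
```

```text
time_s: 18.1
eef_pos: [639.6, -3.7, 87.9]
ee_rot: [-0.464, 0.463, -0.533, 0.535]
force: [-6.0, 3.7, 17.2]
grip_width: 0.095
t 18.1 tcp [639.6  -3.7  87.9] F [-6.   3.7 17.2] T [ 0.731  1.142 -0.03 ] g 8.1 j [-0.189  0.657  1.263  0.     1.219 -0.048]
tcp [639.6  -3.7  87.9] shift tool [-0.5 -0.1 -1.7]
jaw yaw -8.08 tool y [ 0.002 -0.    -1.   ] j6 -0.048
world yaw turn 0.38 deg -> wy -0.0067
```

View pics/a.png

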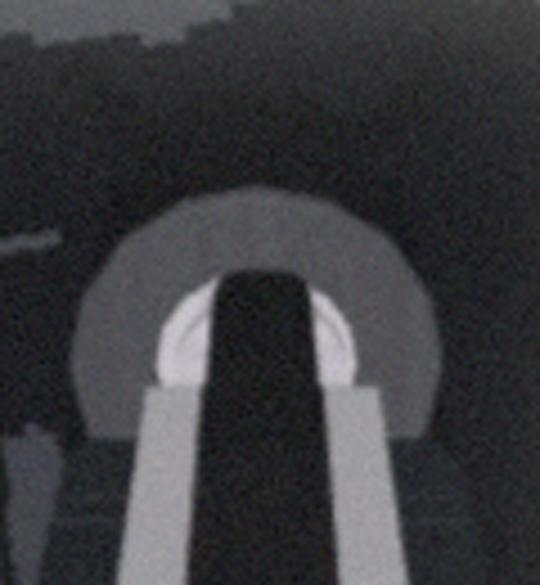

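```bash
python3 -m handwheel '[{"grip":0,"tx":0,"ty":0.3,"tz":-0.5,"wx":0,"wy":0.05,"wz":0},{"grip":0,"tx":0,"ty":0.3,"tz":0,"wx":0,"wy":-0.1,"wz":0},{"grip":0,"tx":0,"ty":0,"tz":0,"wx":0,"wy":0.1,"wz":0},{"grip":0,"tx":0,"ty":0,"tz":0,"wx":0,"wy":-0.1,"wz":0},{"grip":0,"tx":0,"ty":0,"tz":0,"wx":0,"wy":0.1,"wz":0},{"grip":0,"tx":0,"ty":0,"tz":0,"wx":0,"wy":-0.05,"wz":0},{"grip":0,"tx":0,"ty":0,"tz":0,"wx":0,"wy":0,"wz":0}]' 100
python3 - <<'E'
from h import *
st();cap('wrist','w21'); cap('scene','scene21')
a=cv2.imread('pics/w21.png')
cv2.imwrite('pics/a.png',cv2.resize(np.clip(a[210:400,220:345].astype(float)*4,0,255).astype(np.uint8),None,fx=4,fy=4,interpolation=cv2.INTER_CUBIC)[:590])
a=cv2.imread('pics/scene21.png')
cv2.imwrite('pics/b.png',cv2.resize(np.clip(a[170:240,265:335].astype(float)*2.2,0,255).astype(np.uint8),None,fx=8,fy=8,interpolation=cv2.INTER_CUBIC))
E
```

```text
time_s: 18.73
eef_pos: [639.5, -3.7, 87.9]
ee_rot: [-0.466, 0.465, -0.531, 0.533]
force: [-4.6, 2.9, 18.2]
grip_width: 0.098
t 18.73 tcp [639.5  -3.7  87.9] F [-4.6  2.9 18.2] T [0.725 0.961 0.049] g 8.4 j [-0.189  0.656  1.265  0.     1.217 -0.055]
```

View pics/a.png

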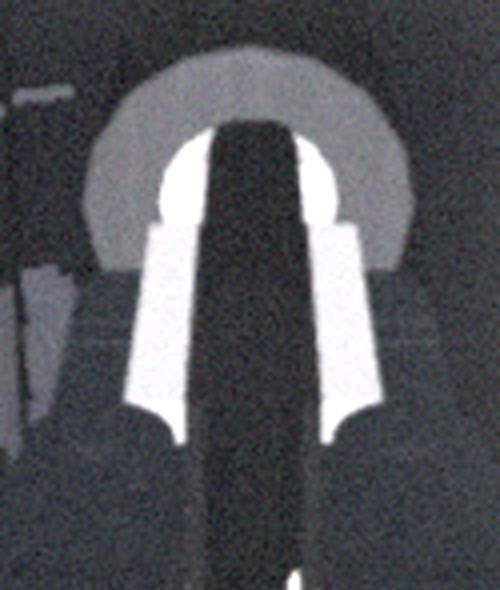

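View pics/b.png

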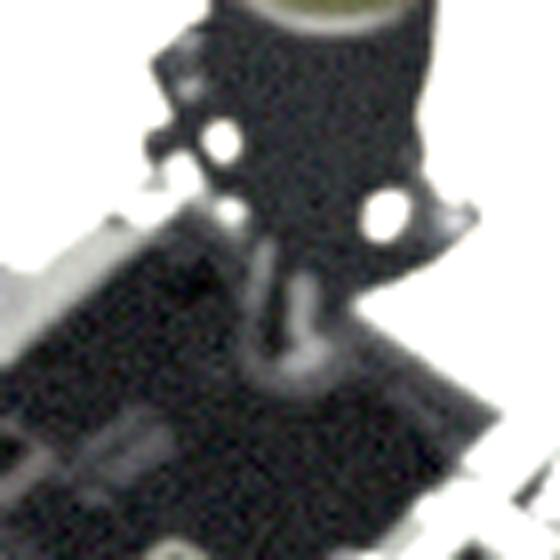

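z held at 87.9 through more rocking at 18 N, and the collar sits in the ring, so the key is home. Now the clockwise turn, with the push eased a little. Small side shifts keep the key's axis in place.

```bash
python3 -m handwheel '[{"grip":0,"tx":0.1,"ty":-0.2,"tz":0,"wx":0,"wy":0.08,"wz":0},{"grip":0,"tx":0.17,"ty":-0.2,"tz":-0.07,"wx":0,"wy":0.12,"wz":0},{"grip":0,"tx":0.17,"ty":0,"tz":-0.07,"wx":0,"wy":0.12,"wz":0},{"grip":0,"tx":0.17,"ty":0,"tz":-0.07,"wx":0,"wy":0.12,"wz":0},{"grip":0,"tx":0.17,"ty":0,"tz":-0.07,"wx":0,"wy":0.12,"wz":0},{"grip":0,"tx":0.17,"ty":0,"tz":-0.07,"wx":0,"wy":0.12,"wz":0}]'
python3 - <<'E'
from h import *
st();go([637.4,-4.2,88],-97.7)
E
```

```text
time_s: 19.33
eef_pos: [638.8, -3.7, 88.0]
ee_rot: [-0.26, 0.258, -0.658, 0.658]
force: [-3.0, 5.3, 16.2]
grip_width: 0.096
t 19.33 tcp [638.8  -3.7  88. ] F [-3.   5.3 16.2] T [1.354 0.697 0.112] g 8.2 j [-0.19   0.655  1.267  0.002  1.216  0.631]
tcp [638.8  -3.7  88. ] shift tool [ 1.3 -0.  -0.6]
jaw yaw -47.07 tool y [ 0.003  0.001 -1.   ] j6 0.631
world yaw turn -50.63 deg -> wy 0.8837
```

```bash
python3 -m handwheel '[{"grip":0,"tx":0.17,"ty":0,"tz":-0.07,"wx":0,"wy":0.12,"wz":0},{"grip":0,"tx":0.17,"ty":0,"tz":-0.07,"wx":0,"wy":0.12,"wz":0},{"grip":0,"tx":0.17,"ty":0,"tz":-0.07,"wx":0,"wy":0.12,"wz":0},{"grip":0,"tx":0.17,"ty":0,"tz":-0.07,"wx":0,"wy":0.12,"wz":0},{"grip":0,"tx":0.17,"ty":0,"tz":-0.07,"wx":0,"wy":0.12,"wz":0},{"grip":0,"tx":0.17,"ty":0,"tz":-0.07,"wx":0,"wy":0.12,"wz":0},{"grip":0,"tx":0.17,"ty":0,"tz":-0.07,"wx":0,"wy":0.12,"wz":0},{"grip":0,"tx":0,"ty":0,"tz":0,"wx":0,"wy":0.03,"wz":0}]'
python3 - <<'E'
from h import *
st();go([637.4,-4.2,88],-97.7)
E
python3 -m handwheel '[{"grip":0,"tx":0,"ty":0,"tz":0,"wx":0,"wy":0.04,"wz":0},{"grip":0,"tx":0,"ty":0,"tz":0,"wx":0,"wy":0.04,"wz":0},{"grip":0,"tx":0,"ty":0,"tz":0,"wx":0,"wy":0,"wz":0}]'
python3 - <<'E'
from h import *
st();go([637.4,-4.2,88],-97.7)
E
```

```text
time_s: 20.0
eef_pos: [638.3, -2.8, 88.0]
ee_rot: [-0.041, 0.045, 0.707, -0.705]
force: [0.6, 9.6, 13.6]
grip_width: 0.094
t 20.0 tcp [638.3  -2.8  88. ] F [ 0.6  9.6 13.6] T [ 2.026 -0.174  0.12 ] g 8.0 j [-0.189  0.652  1.271  0.003  1.213  1.501]
tcp [638.3  -2.8  88. ] shift tool [ 0.7 -0.   1.5]
jaw yaw -96.92 tool y [ 0.006  0.002 -1.   ] j6 1.501
world yaw turn -0.78 deg -> wy 0.0136
time_s: 20.25
eef_pos: [638.3, -2.8, 88.0]
ee_rot: [-0.068, 0.071, 0.705, -0.703]
force: [0.2, 9.2, 14.1]
grip_width: 0.104
t 20.25 tcp [638.3  -2.8  88. ] F [ 0.2  9.2 14.1] T [ 2.077 -0.13   0.128] g 8.9 j [-0.189  0.652  1.271  0.004  1.213  1.577]
tcp [638.3  -2.8  88. ] shift tool [ 0.6 -0.   1.6]
jaw yaw -101.27 tool y [ 0.006  0.002 -1.   ] j6 1.577
world yaw turn 3.57 deg -> wy -0.0622
```

The plug is turning against its spring (0.13 Nm). I'll relieve the 9 N side load and keep turning to the stop.

```bash
python3 -m handwheel '[{"grip":0,"tx":0,"ty":0,"tz":-0.7,"wx":0,"wy":0.03,"wz":0},{"grip":0,"tx":0,"ty":0,"tz":-0.7,"wx":0,"wy":0.03,"wz":0},{"grip":0,"tx":0,"ty":0,"tz":0,"wx":0,"wy":0,"wz":0}]'
python3 - <<'E'
from h import *
st();go([637.4,-4.2,88],-97.7)
E
python3 -m handwheel '[{"grip":0,"tx":0,"ty":0,"tz":0,"wx":0,"wy":0.02,"wz":0},{"grip":0,"tx":0,"ty":0,"tz":0,"wx":0,"wy":0.02,"wz":0},{"grip":0,"tx":0,"ty":0,"tz":0,"wx":0,"wy":0,"wz":0}]'
python3 - <<'E'
from h import *
st();go([637.4,-4.2,88],-97.7);cap('wrist','w22')
a=cv2.imread('pics/w22.png')
cv2.imwrite('pics/a.png',cv2.resize(np.clip(a[150:400,160:410].astype(float)*2.5,0,255).astype(np.uint8),None,fx=2.3,fy=2.3,interpolation=cv2.INTER_CUBIC))
E
```

```text
time_s: 20.5
eef_pos: [638.4, -2.5, 88.0]
ee_rot: [-0.089, 0.092, 0.702, -0.701]
force: [-1.2, 5.3, 15.0]
grip_width: 0.097
t 20.5 tcp [638.4  -2.5  88. ] F [-1.2  5.3 15. ] T [1.186 0.169 0.082] g 8.3 j [-1.880e-01  6.530e-01  1.270e+00  1.000e-03  1.213e+00  1.639e+00]
tcp [638.4  -2.5  88. ] shift tool [ 0.6 -0.   2. ]
jaw yaw -104.68 tool y [ 0.005  0.    -1.   ] j6 1.639
world yaw turn 6.98 deg -> wy -0.1218
time_s: 20.75
eef_pos: [638.5, -2.4, 88.0]
ee_rot: [-0.102, 0.106, 0.7, -0.699]
force: [-0.5, 6.5, 13.5]
grip_width: 0.1
t 20.75 tcp [638.5  -2.4  88. ] F [-0.5  6.5 13.5] T [1.266 0.076 0.147] g 8.6 j [-0.188  0.653  1.27   0.002  1.213  1.678]
tcp [638.5  -2.4  88. ] shift tool [ 0.5 -0.   2. ]
jaw yaw -106.94 tool y [ 0.005  0.001 -1.   ] j6 1.678
world yaw turn 9.24 deg -> wy -0.1613
```

View pics/a.png

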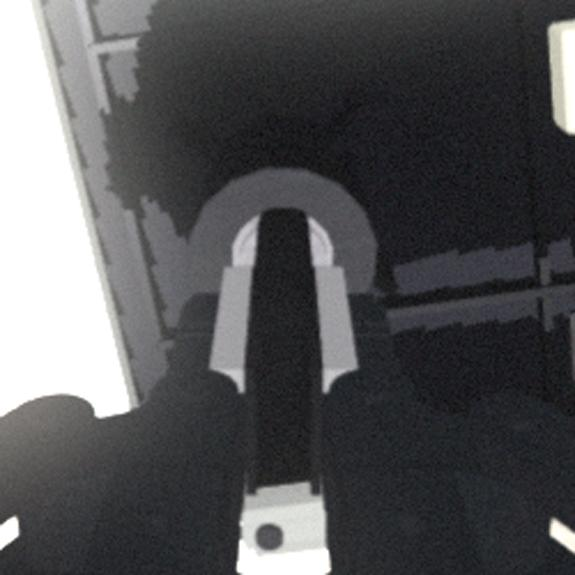

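```bash
python3 -m handwheel '[{"grip":0,"tx":0,"ty":0,"tz":-0.5,"wx":0,"wy":0.02,"wz":0},{"grip":0,"tx":0,"ty":0,"tz":0,"wx":0,"wy":0.02,"wz":0},{"grip":0,"tx":0,"ty":0,"tz":0,"wx":0,"wy":0,"wz":0}]'
python3 - <<'E'
from h import *
st();go([637.4,-4.2,88],-97.7)
E
python3 -m handwheel '[{"grip":0,"tx":0,"ty":0,"tz":0,"wx":0,"wy":0.02,"wz":0},{"grip":0,"tx":0,"ty":0,"tz":0,"wx":0,"wy":0.02,"wz":0},{"grip":0,"tx":0,"ty":0,"tz":0,"wx":0,"wy":0,"wz":0}]'
python3 - <<'E'
from h import *
st();go([637.4,-4.2,88],-97.7)
E
```

```text
time_s: 21.05
eef_pos: [638.5, -2.3, 88.0]
ee_rot: [-0.116, 0.12, 0.697, -0.697]
force: [-1.1, 3.8, 14.0]
grip_width: 0.1
t 21.05 tcp [638.5  -2.3  88. ] F [-1.1  3.8 14. ] T [0.937 0.107 0.157] g 8.6 j [-1.870e-01  6.530e-01  1.270e+00  1.000e-03  1.213e+00  1.719e+00]
tcp [638.5  -2.3  88. ] shift tool [ 0.5 -0.   2.2]
jaw yaw -109.23 tool y [ 0.005 -0.    -1.   ] j6 1.719
world yaw turn 11.53 deg -> wy -0.2012
time_s: 21.3
eef_pos: [638.6, -2.3, 88.0]
ee_rot: [-0.13, 0.134, 0.695, -0.694]
force: [0.5, 4.5, 13.1]
grip_width: 0.097
t 21.3 tcp [638.6  -2.3  88. ] F [ 0.5  4.5 13.1] T [ 0.955 -0.004  0.316] g 8.3 j [-1.870e-01  6.530e-01  1.270e+00  1.000e-03  1.213e+00  1.759e+00]
tcp [638.6  -2.3  88. ] shift tool [ 0.4 -0.   2.3]
jaw yaw -111.51 tool y [ 0.005 -0.    -1.   ] j6 1.759
world yaw turn 13.81 deg -> wy -0.241
```

```bash
python3 -m handwheel '[{"grip":0,"tx":0,"ty":0,"tz":0,"wx":0,"wy":0.02,"wz":0},{"grip":0,"tx":0,"ty":0,"tz":0,"wx":0,"wy":0.01,"wz":0},{"grip":0,"tx":0,"ty":0,"tz":0,"wx":0,"wy":0,"wz":0}]'
python3 - <<'E'
from h import *
st();go([637.4,-4.2,88],-97.7);cap('wrist','w23');cap('scene','scene23');cap('top','top23')
a=cv2.imread('pics/w23.png')
cv2.imwrite('pics/a.png',cv2.resize(np.clip(a[150:400,160:410].astype(float)*2.5,0,255).astype(np.uint8),None,fx=2.3,fy=2.3,interpolation=cv2.INTER_CUBIC))
a=cv2.imread('pics/scene23.png')
cv2.imwrite('pics/b.png',cv2.resize(np.clip(a[160:300,150:350].astype(float)*1.5,0,255).astype(np.uint8),None,fx=4,fy=4,interpolation=cv2.INTER_CUBIC))
E
```

```text
time_s: 21.55
eef_pos: [638.7, -2.3, 88.0]
ee_rot: [-0.14, 0.144, 0.693, -0.692]
force: [0.3, 4.6, 13.6]
grip_width: 0.099
t 21.55 tcp [638.7  -2.3  88. ] F [ 0.3  4.6 13.6] T [0.95  0.006 0.385] g 8.5 j [-1.870e-01  6.530e-01  1.270e+00  1.000e-03  1.213e+00  1.788e+00]
tcp [638.7  -2.3  88. ] shift tool [ 0.4 -0.   2.3]
jaw yaw -113.19 tool y [ 0.005 -0.    -1.   ] j6 1.788
world yaw turn 15.49 deg -> wy -0.2703
```

View pics/a.png

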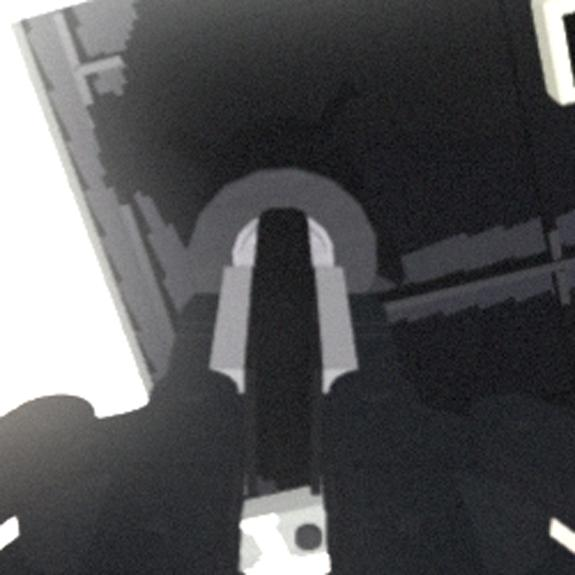

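View pics/b.png

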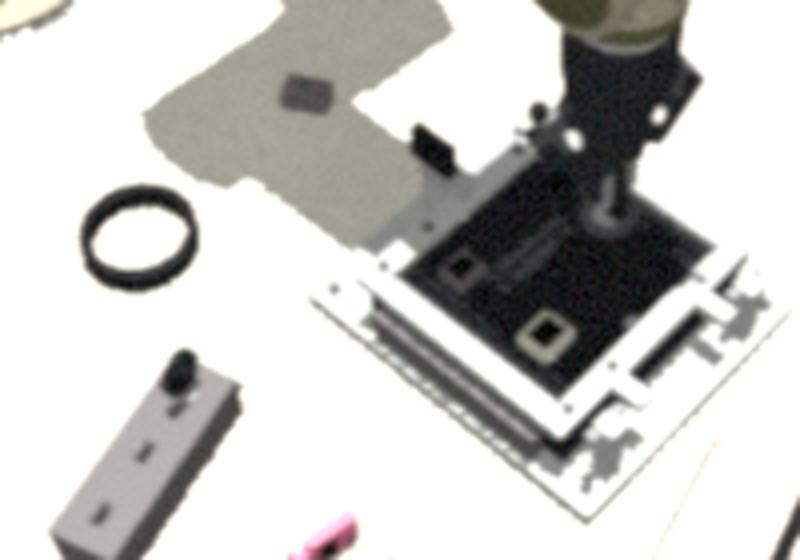

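```bash
python3 -m handwheel '[{"grip":0,"tx":0,"ty":0,"tz":0,"wx":0,"wy":0.02,"wz":0},{"grip":0,"tx":0,"ty":0,"tz":0,"wx":0,"wy":0.02,"wz":0},{"grip":0,"tx":0,"ty":0,"tz":0,"wx":0,"wy":0,"wz":0},{"grip":0,"tx":0,"ty":0,"tz":0,"wx":0,"wy":0,"wz":0},{"grip":0,"tx":0,"ty":0,"tz":0,"wx":0,"wy":0,"wz":0},{"grip":0,"tx":0,"ty":0,"tz":0,"wx":0,"wy":0,"wz":0}]'
python3 - <<'E'
from h import *
st();go([637.4,-4.2,88],-97.7);cap('wrist','w24');
a=cv2.imread('pics/w24.png')
cv2.imwrite('pics/a.png',cv2.resize(np.clip(a[200:400,220:345].astype(float)*8,0,255).astype(np.uint8),None,fx=3,fy=3,interpolation=cv2.INTER_CUBIC))
a=cv2.imread('pics/w20.png')
cv2.imwrite('pics/b.png',cv2.resize(np.clip(a[200:400,220:345].astype(float)*8,0,255).astype(np.uint8),None,fx=3,fy=3,interpolation=cv2.INTER_CUBIC))
E
```

```text
time_s: 22.2
eef_pos: [638.5, -2.2, 88.0]
ee_rot: [-0.154, 0.158, 0.69, -0.689]
force: [-1.6, 4.2, 14.9]
grip_width: 0.098
t 22.2 tcp [638.5  -2.2  88. ] F [-1.6  4.2 14.9] T [0.998 0.105 0.34 ] g 8.4 j [-1.870e-01  6.530e-01  1.270e+00  1.000e-03  1.213e+00  1.828e+00]
tcp [638.5  -2.2  88. ] shift tool [ 0.2 -0.   2.3]
jaw yaw -115.46 tool y [ 0.005  0.    -1.   ] j6 1.828
world yaw turn 17.76 deg -> wy -0.31
```

View pics/a.png

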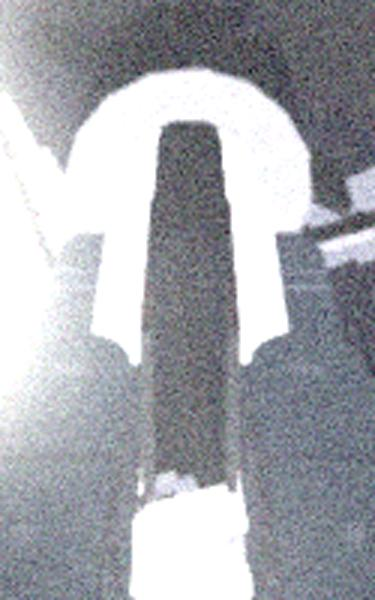

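View pics/b.png

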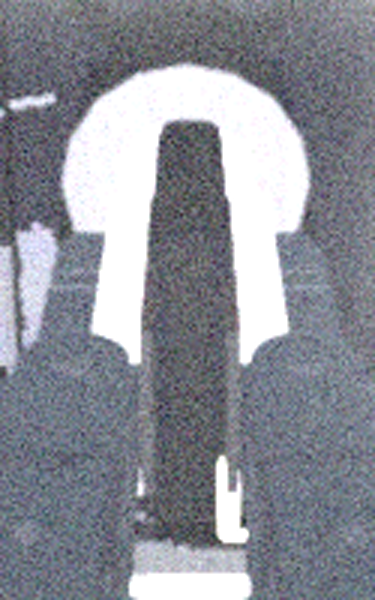

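The torque has levelled at about 0.35 Nm, well above the spring's 0.11. But the jaw turned 107°, more than the 96° I expected. I'll check whether the fixture or carrier moved.

```bash
python3 - <<'E'
from h import *
for n,box in(('scene',(150,300,220,360)),):
    a=cv2.imread('pics/scene5.png');b=cv2.imread('pics/scene23.png')
    y0,y1,x0,x1=box
    v=np.hstack([a[y0:y1,x0:x1],b[y0:y1,x0:x1]])
    cv2.imwrite('pics/a.png',cv2.resize(np.clip(v.astype(float)*1.3,0,255).astype(np.uint8),None,fx=2.8,fy=2.8,interpolation=cv2.INTER_CUBIC))
    # registration of front-left corner and right corner patches
    for (u,w) in((238,235),(300,270),(335,235),(290,243)):
        t=a[w-10:w+10,u-10:u+10]; s=b[w-16:w+16,u-16:u+16]
        r=cv2.matchTemplate(s,t,cv2.TM_CCOEFF_NORMED);_,m,_,l=cv2.minMaxLoc(r);print((u,w),np.array(l)-6,round(m,2))
E
```

```text
(238, 235) [6 5] 0.54
(300, 270) [0 0] 1.0
(335, 235) [0 0] 1.0
(290, 243) [0 0] 0.9
```

View pics/a.png

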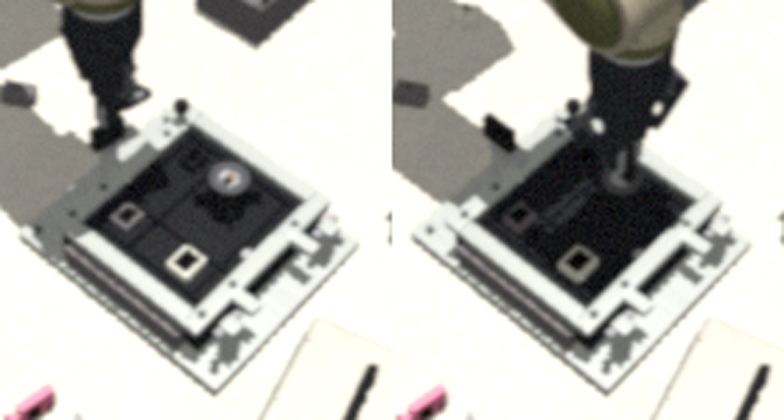

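View pics/w24.png

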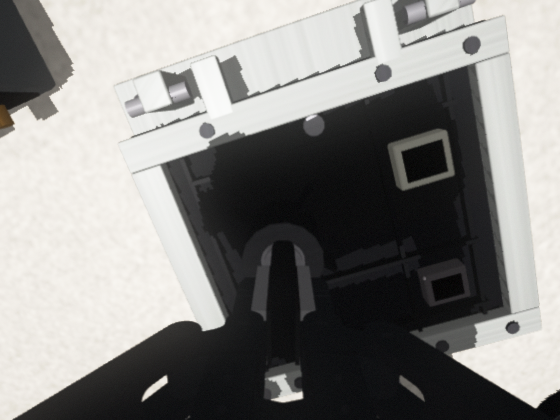

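The fixture hasn't moved, and the head still lies flat along the pads, so the key itself has turned. The excess is play plus give at the stop. I'll unload slightly to see whether it springs elastically.

```bash
python3 -m handwheel '[{"grip":0,"tx":0,"ty":0,"tz":0,"wx":0,"wy":-0.03,"wz":0},{"grip":0,"tx":0,"ty":0,"tz":0,"wx":0,"wy":0,"wz":0},{"grip":0,"tx":0,"ty":0,"tz":0,"wx":0,"wy":0,"wz":0}]'
python3 -c "
from h import *
for i in range(3):
    st(); eyes.capture('wrist')"
```

```text
time_s: 22.5
eef_pos: [638.5, -2.2, 88.0]
ee_rot: [-0.144, 0.147, 0.692, -0.692]
force: [-1.1, 4.6, 14.6]
grip_width: 0.093
t 22.5 tcp [638.5  -2.2  88. ] F [-1.1  4.6 14.6] T [1.085 0.202 0.286] g 8.0 j [-1.870e-01  6.530e-01  1.270e+00  1.000e-03  1.214e+00  1.798e+00]
t 22.55 tcp [638.5  -2.3  88. ] F [-1.9  5.3 14.6] T [0.976 0.217 0.263] g 8.0 j [-1.870e-01  6.530e-01  1.270e+00  1.000e-03  1.214e+00  1.798e+00]
t 22.6 tcp [638.5  -2.2  88. ] F [-1.4  3.7 14.8] T [0.967 0.172 0.276] g 7.9 j [-1.870e-01  6.530e-01  1.270e+00  1.000e-03  1.214e+00  1.798e+00]
```

The unload is elastic, and 0.27 Nm holds steadily against the stop. In the scene view the turnbutton is still across the bar and the round key is still in the rack. Handing in.

```bash
python3 -c "
from h import *
print(ctrl.finish_job()); st()"
```

```text
the job is handed in; nothing more can be done
None
the job is handed in; nothing more can be done
```

I did the whole job in the order asked and handed it in at about 22.6 s, still holding the key turned. The hand-in gives no verdict, and I had no direct view of the plug's angle.

- **Turnbutton:** I turned it clockwise until the torque rose sharply at its stop. Afterwards the wrist picture showed its wing square across the frame bar, and it was still there near the end.
- **Key:** I took the square-headed key. The round one was still in its place in the last scene picture. I pushed the key in with ±3° rocking until the tool height stopped changing at about 18 N. The collar sits in the lock's ring.
- **Turn:** The last reading was about 0.27 Nm against the turn, steady and well above the spring's 0.11 Nm. I take that as the plug resting on its stop, with a downward push of about 14 N.

Checks that disagreed:
- **Fingertips:** When shut they end about 25 mm short of the stated TCP. My first grasp of the turnbutton closed above the rib, so I lowered and gripped again.
- **Turn angle:** Before I eased back slightly, the hand had turned about 107°; I had expected about 96° with the key's play. The fixture had not moved and the head had not twisted in the pads. I put the rest down to give in the key and stop, but that is an inference.
- **Height of the key's head:** Its top measured 89 mm, against 92 mm expected.

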